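# Put the drilling corner away

### The job

Put the drilling things away: hang each bit caddy that stands on the bench by the window in its tab on a free hook of the revolving stand, bringing a free hook round to the opening in its rim whenever needed (the stand can be turned by the bar on its top). Also slide the flat steel gauge, blade first, into the slot of the aluminium block until its shoulders meet the block. Leave the jar, the tape measure and the pine block where they are.

Things in the scene. Friction and masses are not known exactly. Their poses are not given: they have to be found in the camera images.
- caddy_a: bit caddy: wooden block 40 x 44 x 36 mm (its x, y, z) holding short steel bits, standing on the bench, with an upright grey plastic tab in its middle: 10 mm thick along x, 36 mm wide along y, from z 36 to its top at z 128 mm, with a hanging window through it along x, 22 mm wide (y) and 30 mm tall, from z 51 to 81 mm; the solid tab above the window is the grip. Same from front and back. About 0.12 kg. Origin: centre of the underside. Three or four caddies are present
- caddy_a_hole (a point): centre of this caddy's hanging window, 66 mm above its underside; same axes as the caddy
- caddy_b: bit caddy: wooden block 40 x 44 x 36 mm (its x, y, z) holding short steel bits, standing on the bench, with an upright grey plastic tab in its middle: 10 mm thick along x, 36 mm wide along y, from z 36 to its top at z 128 mm, with a hanging window through it along x, 22 mm wide (y) and 30 mm tall, from z 51 to 81 mm; the solid tab above the window is the grip. Same from front and back. About 0.12 kg. Origin: centre of the underside. Three or four caddies are present
- caddy_b_hole (a point): centre of this caddy's hanging window, 66 mm above its underside; same axes as the caddy
- caddy_c: bit caddy: wooden block 40 x 44 x 36 mm (its x, y, z) holding short steel bits, standing on the bench, with an upright grey plastic tab in its middle: 10 mm thick along x, 36 mm wide along y, from z 36 to its top at z 128 mm, with a hanging window through it along x, 22 mm wide (y) and 30 mm tall, from z 51 to 81 mm; the solid tab above the window is the grip. Same from front and back. About 0.12 kg. Origin: centre of the underside. Three or four caddies are present
- caddy_c_hole (a point): centre of this caddy's hanging window, 66 mm above its underside; same axes as the caddy
- caddy_d: bit caddy: wooden block 40 x 44 x 36 mm (its x, y, z) holding short steel bits, standing on the bench, with an upright grey plastic tab in its middle: 10 mm thick along x, 36 mm wide along y, from z 36 to its top at z 128 mm, with a hanging window through it along x, 22 mm wide (y) and 30 mm tall, from z 51 to 81 mm; the solid tab above the window is the grip. Same from front and back. About 0.12 kg. Origin: centre of the underside. Three or four caddies are present
- caddy_d_hole (a point): centre of this caddy's hanging window, 66 mm above its underside; same axes as the caddy
- stand: fixed foot of the revolving tool stand: wooden disc of 151 mm radius, 12 mm thick, origin at the centre of its underside, on the turning axis; yaw varies. Round its edge stands a grey sheet rim (radius 147 mm, up to z 100 mm) that is open only over 45 degrees to each side of the stand's own -x direction (its front, towards the robot): a caddy is moved on to a hook only there
- carousel (a joint): turn of the stand's upper part about the vertical axis, rad, growing anticlockwise from above, no end stop in practice; it stays where it is left (friction about 0.15 N m). At 0 hook_0 points to the stand's front (-x); hook_k stands k x 60 degrees anticlockwise from hook_0, so hook_k faces the front when joint + k x pi/3 is a whole turn
- turn_bar (a point): grip point of the black bar on top of the stand, on the axis, z 185 mm: the bar is 46 mm long (along this point's x), 12 mm thick (y) and stands from z 159 to 195 mm; it turns with the hooks, so gripping and turning it turns them
- hook_0 (a point): hook 0, already filled by a caddy of the same kind, which is fixed to it and stays: point on the axis of the level steel peg (8 mm thick, axis at z 120 mm), 100 mm out from the turning axis. The peg runs straight out from the hub (30 mm radius) to 121 mm, then turns up to a tip at 125 mm whose top is at z 134 mm. This point turns with the stand (its axes are the carousel's, not along the peg). A hung caddy has its window centre about 11 mm below the peg axis
- hook_1 (a point): hook 1, free: point on the axis of the level steel peg (8 mm thick, axis at z 120 mm), 100 mm out from the turning axis. The peg runs straight out from the hub (30 mm radius) to 121 mm, then turns up to a tip at 125 mm whose top is at z 134 mm. This point turns with the stand (its axes are the carousel's, not along the peg). A hung caddy has its window centre about 11 mm below the peg axis
- hook_2 (a point): hook 2, already filled by a caddy of the same kind, which is fixed to it and stays: point on the axis of the level steel peg (8 mm thick, axis at z 120 mm), 100 mm out from the turning axis. The peg runs straight out from the hub (30 mm radius) to 121 mm, then turns up to a tip at 125 mm whose top is at z 134 mm. This point turns with the stand (its axes are the carousel's, not along the peg). A hung caddy has its window centre about 11 mm below the peg axis
- hook_3 (a point): hook 3, free: point on the axis of the level steel peg (8 mm thick, axis at z 120 mm), 100 mm out from the turning axis. The peg runs straight out from the hub (30 mm radius) to 121 mm, then turns up to a tip at 125 mm whose top is at z 134 mm. This point turns with the stand (its axes are the carousel's, not along the peg). A hung caddy has its window centre about 11 mm below the peg axis
- hook_4 (a point): hook 4, free: point on the axis of the level steel peg (8 mm thick, axis at z 120 mm), 100 mm out from the turning axis. The peg runs straight out from the hub (30 mm radius) to 121 mm, then turns up to a tip at 125 mm whose top is at z 134 mm. This point turns with the stand (its axes are the carousel's, not along the peg). A hung caddy has its window centre about 11 mm below the peg axis
- hook_5 (a point): hook 5, free: point on the axis of the level steel peg (8 mm thick, axis at z 120 mm), 100 mm out from the turning axis. The peg runs straight out from the hub (30 mm radius) to 121 mm, then turns up to a tip at 125 mm whose top is at z 134 mm. This point turns with the stand (its axes are the carousel's, not along the peg). A hung caddy has its window centre about 11 mm below the peg axis
- gauge: flat steel gauge lying on the bench: a 6 mm thick foot 50 mm wide (y) from x -30 to +18 mm, then a blade 24 mm wide with a round nose from x +18 to +78 mm, and on the foot an upright black grip fin 36 mm long (x -18 to +18), 10 mm thick (y), up to z 56 mm. 0.16 kg. Origin: underside, below the middle of the fin; +x points to the blade's nose
- slot_block: fixed aluminium block 66 x 60 x 22 mm, origin at the centre of its underside, with a slot right through along x at bench level: 30 mm wide, 10 mm high. Its mouth is on the -x side. With the gauge fully home the gauge's +x points along the block's +x and the gauge's origin lies at x = -51 mm in the block's frame
- slot_mouth (a point): middle of the slot's mouth at bench level, on the block's -x face; same axes as the block
- jar: bystander: jar of screws, 54 mm wide, 82 mm tall, origin at its underside
- measure: bystander: yellow tape measure, 36 x 77 x 62 mm, origin at its underside
- offcut: bystander: pine block 45 x 90 x 38 mm, origin at its underside
Not all that is in view belongs to the job. What is shaped like the caddy_a but orange is not meant.

How it is judged:
At the end, for the whole second after the job is handed in: Each caddy present hangs at rest, upright (0.25 rad), on hook 1, 3, 4 or 5: window centre within 24 mm of the hook point in plan and 5 to 17 mm below it. The gauge lies at rest in the slot, within 4.5 mm of fully home, 5 mm of the slot's middle line, 0.12 rad of its direction (((horizontal distance between caddy_a_hole and hook_1 below 0.024 m and z of caddy_a_hole in the frame of hook_1 between -0.017 and -0.005 m) or (horizontal distance between caddy_a_hole and hook_3 below 0.024 m and z of caddy_a_hole in the frame of hook_3 between -0.017 and -0.005 m) or (horizontal distance between caddy_a_hole and hook_4 below 0.024 m and z of caddy_a_hole in the frame of hook_4 between -0.017 and -0.005 m) or (horizontal distance between caddy_a_hole and hook_5 below 0.024 m and z of caddy_a_hole in the frame of hook_5 between -0.017 and -0.005 m)) and angle between each of caddy_a, caddy_b, caddy_c, caddy_d's own z axis and vertical below 0.25 rad and linear speed of each of caddy_a, caddy_b, caddy_c, caddy_d, gauge below 0.03 m/s and ((horizontal distance between caddy_b_hole and hook_1 below 0.024 m and z of caddy_b_hole in the frame of hook_1 between -0.017 and -0.005 m) or (horizontal distance between caddy_b_hole and hook_3 below 0.024 m and z of caddy_b_hole in the frame of hook_3 between -0.017 and -0.005 m) or (horizontal distance between caddy_b_hole and hook_4 below 0.024 m and z of caddy_b_hole in the frame of hook_4 between -0.017 and -0.005 m) or (horizontal distance between caddy_b_hole and hook_5 below 0.024 m and z of caddy_b_hole in the frame of hook_5 between -0.017 and -0.005 m)) and ((horizontal distance between caddy_c_hole and hook_1 below 0.024 m and z of caddy_c_hole in the frame of hook_1 between -0.017 and -0.005 m) or (horizontal distance between caddy_c_hole and hook_3 below 0.024 m and z of caddy_c_hole in the frame of hook_3 between -0.017 and -0.005 m) or (horizontal distance between caddy_c_hole and hook_4 below 0.024 m and z of caddy_c_hole in the frame of hook_4 between -0.017 and -0.005 m) or (horizontal distance between caddy_c_hole and hook_5 below 0.024 m and z of caddy_c_hole in the frame of hook_5 between -0.017 and -0.005 m)) and ((horizontal distance between caddy_d_hole and hook_1 below 0.024 m and z of caddy_d_hole in the frame of hook_1 between -0.017 and -0.005 m) or (horizontal distance between caddy_d_hole and hook_3 below 0.024 m and z of caddy_d_hole in the frame of hook_3 between -0.017 and -0.005 m) or (horizontal distance between caddy_d_hole and hook_4 below 0.024 m and z of caddy_d_hole in the frame of hook_4 between -0.017 and -0.005 m) or (horizontal distance between caddy_d_hole and hook_5 below 0.024 m and z of caddy_d_hole in the frame of hook_5 between -0.017 and -0.005 m)) and x of gauge in the frame of slot_block between -0.0555 and -0.045 m and y of gauge in the frame of slot_block between -0.005 and 0.005 m and z of gauge in the frame of slot_block below 0.005 m and angle between the x axis of gauge and the x axis of slot_block, either way round below 0.12 rad and angle between gauge's own z axis and vertical below 0.12 rad); the robot touches nothing.
It fails at once if the jar is knocked aside by more than 40 mm (distance of jar from where it was at the start of the episode above 0.04 m).
It fails at once if the tape measure is knocked aside by more than 40 mm (distance of measure from where it was at the start of the episode above 0.04 m).
It fails at once if the pine block is knocked aside by more than 40 mm (distance of offcut from where it was at the start of the episode above 0.04 m).
Of caddy_a, caddy_b, caddy_c, caddy_d only 3 to 4 are there at a start; the rules pass over those that are not, and their reading is None.
At some moment in a run one of gauge may be knocked a few centimetres aside while the robot is not near it.
It also fails if it takes over 210 s, if anything falls off the work surface, if the arm or the gripper's body presses on something with over 40 N, if the wrist force passes 120 N, or if a joint passes its speed limit or range.

### The arm

A 6-joint arm with a two-finger parallel gripper is mounted at the origin on a cart in front of the work surface, level with it; the furniture and walls round the work are solid. World frame = base frame: x ahead of the robot, y to its left, z up, the work surface at z = 0. Lengths are in m, angles in rad, forces in N, time in s.
With the tool pointing down it reaches from about 0.325 to 0.925 m from the base axis. Payload 3.1 kg.
Tool frame: the origin (TCP) lies between the finger pads; the fingertips stand 17 mm ahead of it and the grasp point (between the pads) lies 2 mm behind it (r.tips_ahead is the distance from the TCP to the fingertips, in m); z points along the fingers, y is the line along which they close (so a half turn about z gives the same grasp; the last joint's range is limited). The gripper opens to 85 mm and grips with 20 to 120 N. Pads are 22 mm wide; open, the fingers measure 114 mm over their backs; the gripper's body (76 mm by 85 mm) begins 54 mm behind the grasp point. The pads swing forward as they close: fully open they stand 13 mm farther back than shut.
Start: joints at [-1.354, 0.217, 1.613, -0, 1.311, -0.112], TCP at [0.202, -0.592, 0.248] pointing down, gripper open.
Joint ranges: [-2.75, 2.75], [-0.78, 2.1], [0.31, 2.55], [-1.13, 4.27], [0.13, 2.63], [-2.58, 2.58]. Speed limits (rad/s): [2.79, 2.79, 3.14, 3.14, 3.14, 3.14].

### API

Orientations are given as a rotation vector (axis times angle).
In Python, from station import r, optics, sign_off gives the robot as it stands.
- The arm moves only by the tool step_arm, never from a script. Its argument "moves" is text: rows parted by semicolons, each of 6 numbers parted by spaces: the shift along the tool's x, y, z in m, then the turn, a rotation vector about the tool's x, y, z in rad. In form: dx dy dz rx ry rz; .... A call has 1 to 8 rows; each row shifts and turns the commanded pose from where the row before left it, along the tool's axes as they then stand; what a row does not reach is not made up. A row lasts 1/10 s, in which the tool goes at most 50 mm and 8.59 degrees, less where a joint would pass 70% of its speed; a pose out of reach is approached as far as the arm can. A call with a gripper value outside its range is refused whole. "grip" is the opening in per cent of the stroke, from 0 (shut) to 100 (fully open), set as the call begins (left out, the last holds). The fingers move at their own pace and stop on an object; "force" is the grip in N (left out, the last holds). Time passes only in rows, so rows that do not move let the fingers close. It gives the time, the measured TCP pose, the force, the opening and the grip force at its end, in the units of the state.
- r.get_obs(): the state, without advancing time (a new reading comes with each control period).
- optics.grab_frame(name): name is "side" or "top" or "wrist"; returns the picture (480x640x3 uint8, blue, green, red); there is no depth.
- optics.calibration(name): a dict with "mtx" (3x3 intrinsics, pixels), "pose" (4x4, takes a point from camera to world coordinates); the wrist camera has in their place "T_tool_cam" (4x4, takes a point from camera to tool coordinates, whose origin is the TCP and whose axes are the flange's). Camera axes: x right, y up, looking along -z (the intrinsics and any distortion apply to the point x, -y, -z); pixel columns grow to the right and rows downward; lengths in m; the calibration is good to about 2 mm. A picture is of the moment at which its call begins: read the wrist's pose just before it. calibration takes no time and is no camera call.
- sign_off(): hands the job in; it is judged then, once.
Trained networks look in the newest picture that a camera, given by its name, has taken for a name from the list of things; names that differ only in an ending like _2 or _b are one class to them, and where a whole thing is asked for, a point or a joint stands for the part that bears it (a point fixed in the world has none). Each returns a list of dicts, best first, with "confidence" (0 to 1); they miss things now and then, are a little off and sometimes report something else, mostly with a low value. They report only what shows in the picture. A call takes as long as a camera call. They do not tell look-alikes from the thing itself.
- optics.find_in(camera, query): "at" ([x, y, z] in m, in the coordinates of the camera as it stood for that picture, good to about 4 mm: the middle of the surface that is visible of it).
- optics.cut_out(camera, query): "pixels" (480x640 bool, what is visible of it).
- optics.tip_of(camera, query): "at" ([x, y, z] in m, in the coordinates of the camera as it stood for that picture, good to about 4 mm: a listed point, or the origin of a listed thing).
The state is a dict: "clock": time; "qpos": joint angles; "qd": joint speeds; "joint_efforts": joint torques, N m; "eef_pos": TCP position; "tool_rot": TCP orientation; "wrist_force": force on the tool from outside, world axes, zero at the start; "wrist_torque": the same for the moment, N m; "finger_gap": finger opening in m; "gripper_force": force on a finger pad.
Only numpy, scipy, OpenCV 4.12 (cv2) and the standard library are available. Lean on these libraries where they do the work, as an engineer would, in place of code of your own. Each camera call takes 0.05 s, during which the arm holds its last target. There are 200 camera calls.

## Working session

There is one attempt and no reset: what is moved stays moved. The work goes in short steps, Python scripts to look and compute and a tool call to move; the robot and the scene stay as the last step left them, time stands still between calls to the robot, and variables do not carry over. Pictures are saved under pics/ and viewed, at most 14 in all, crops included, and the job is handed in when it is done.

Besides the shell and the picture viewer there is one more tool, called after "Call:" by a JSON object that holds its "method" and its "body", one argument or row to a line. step_arm: Moves the arm, as the interface text tells. Its arguments: {"type":"object","properties":{"moves":{"type":"string"},"grip":{"type":"number"},"force":{"type":"number"}},"required":["moves"]}

```bash
mkdir -p pics; ls
cat > h.py <<'E'
import numpy as np, cv2
from scipy.spatial.transform import Rotation as R
from station import r, optics, sign_off
def campose(n):
    c=optics.calibration(n)
    if n!='wrist': return np.array(c['pose'])
    o=r.get_obs(); T=np.eye(4); T[:3,:3]=R.from_rotvec(o['tool_rot']).as_matrix(); T[:3,3]=o['eef_pos']
    return T@np.array(c['T_tool_cam'])
def w(T,p): return T[:3,:3]@np.array(p)+T[:3,3]
def proj(n,T,p):
    q=np.linalg.inv(T)@np.append(p,1); K=np.array(optics.calibration(n)['mtx']); v=K@np.array([q[0],-q[1],-q[2]]); return v[:2]/v[2]
def ray(n,T,uv,z):
    K=np.array(optics.calibration(n)['mtx']); d=np.linalg.inv(K)@[uv[0],uv[1],1]; d=T[:3,:3]@[d[0],-d[1],-d[2]]; o=T[:3,3]
    return o+d*(z-o[2])/d[2]
E
python3 - <<'E'
from h import *
for n in ('top','side'):
    im=optics.grab_frame(n); cv2.imwrite(f'pics/{n}0.png',im); T=campose(n)
    print(n,np.round(T,3).tolist(),np.round(optics.calibration(n)['mtx'],1).tolist(), [k for k in optics.calibration(n)])
    for q in ('caddy_a_hole','gauge','slot_mouth','slot_block','stand','turn_bar','hook_0','hook_1','jar','measure','offcut'):
        print(q,[(np.round(w(T,d['at']),3).tolist(),round(d['confidence'],2), np.round(proj(n,T,w(T,d['at']))).tolist()) for d in optics.tip_of(n,q)][:7])
o=r.get_obs();print({k:np.round(v,3) for k,v in o.items()})
E
```

```text
pics
top [[-0.006, 0.995, -0.096, 0.448], [-1.0, -0.005, 0.008, 0.029], [0.008, 0.096, 0.995, 1.292], [0.0, 0.0, 0.0, 1.0]] [[464.2, 0.0, 317.3], [0.0, 464.2, 246.3], [0.0, 0.0, 1.0]] ['mtx', 'pose']
caddy_a_hole [([0.366, 0.058, 0.066], 0.66, [303.0, 323.0]), ([0.534, -0.441, 0.0], 0.58, [482.0, 259.0]), ([0.445, -0.179, 0.069], 0.56, [393.0, 292.0]), ([0.336, -0.215, 0.069], 0.53, [408.0, 334.0]), ([0.585, -0.335, -0.0], 0.2, [443.0, 241.0])]
gauge [([0.426, 0.177, -0.004], 0.92, [260.0, 299.0])]
slot_mouth [([0.518, 0.305, -0.001], 0.81, [214.0, 266.0]), ([0.537, -0.442, -0.003], 0.16, [482.0, 259.0])]
slot_block [([0.547, 0.307, 0.001], 0.79, [214.0, 256.0]), ([0.567, 0.008, 0.122], 0.43, [322.0, 244.0])]
stand [([0.641, 0.074, 0.004], 0.86, [297.0, 222.0])]
turn_bar [([0.64, 0.082, 0.188], 0.94, [291.0, 211.0]), ([0.565, 0.01, 0.124], 0.39, [321.0, 245.0])]
hook_0 [([0.538, 0.102, 0.12], 0.89, [285.0, 256.0]), ([0.707, 0.144, 0.118], 0.76, [269.0, 190.0]), ([0.565, 0.006, 0.124], 0.7, [323.0, 245.0]), ([0.613, 0.175, 0.12], 0.6, [256.0, 226.0]), ([0.731, 0.054, 0.121], 0.6, [304
[... 2123 characters left out ...]
.181, 0.0], 0.2, [280.0, 305.0])]
offcut [([0.419, -0.054, 0.0], 0.83, [275.0, 278.0]), ([0.574, -0.187, -0.003], 0.35, [322.0, 309.0]), ([0.445, -0.318, 0.063], 0.31, [272.0, 323.0])]
{'clock': np.float64(1.2), 'qpos': array([-1.354,  0.217,  1.613, -0.   ,  1.311, -0.112]), 'qd': array([ 0.002,  0.002, -0.   ,  0.001,  0.001, -0.001]), 'joint_efforts': array([ 1.0000e-03, -3.9689e+01, -3.0425e+01, -0.0000e+00,  1.0000e-03,
       -0.0000e+00]), 'eef_pos': array([ 0.202, -0.592,  0.248]), 'tool_rot': array([ 3.099,  0.514, -0.   ]), 'wrist_force': array([0.452, 0.308, 0.255]), 'wrist_torque': array([-0.003, -0.033,  0.03 ]), 'gripper_force': np.float64(0.0), 'finger_gap': np.float64(0.086)}
```

Run:
```python
import cv2
a=cv2.imread('pics/top0.png'); b=cv2.imread('pics/side0.png')
cv2.imwrite('pics/topc.png',cv2.resize(a[150:370,120:520],(800,440),interpolation=cv2.INTER_CUBIC))
cv2.imwrite('pics/sidec.png',cv2.resize(b[170:410,200:520],(800,600),interpolation=cv2.INTER_CUBIC))
```

```text
(no output)
```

View pics/topc.png

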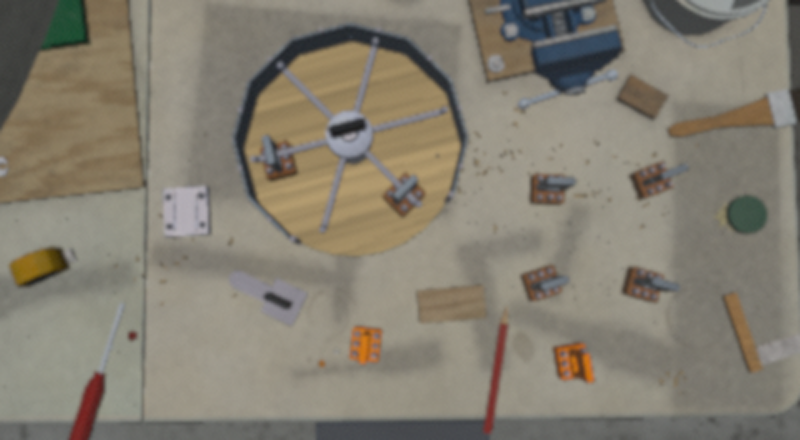

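View pics/sidec.png

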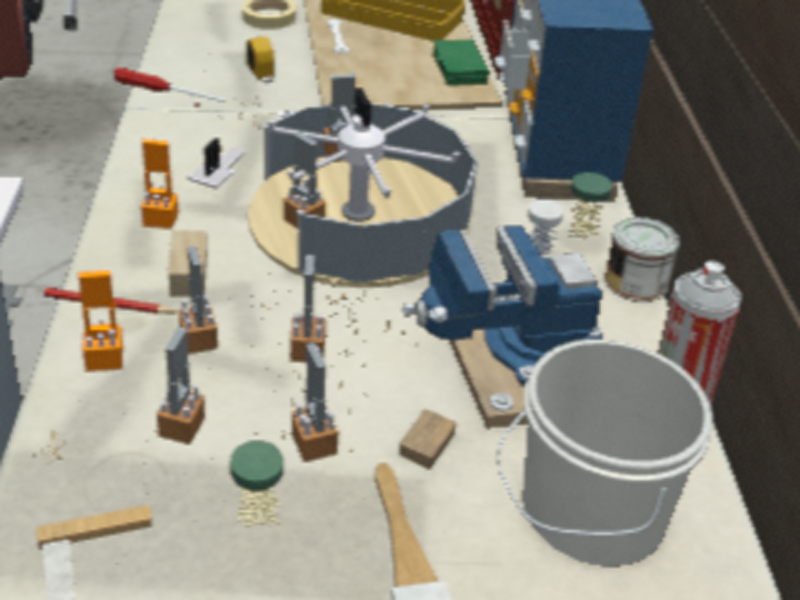

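The top view shows four grey caddies at crop (548,188), (652,180), (545,282) and (650,283). Orange look-alikes are at (366,345) and (575,362), and I leave those alone. The stand is at (350,135), with filled pegs at left (275,155) and lower right (405,190). The gauge is at (275,297) and the block at (187,210). The grey ones match the "grey plastic tab" description, and the enlarged side crop confirms it at (308,335), (315,430), (197,325) and (180,410).

```bash
cat >> h.py <<'E'
from scipy.optimize import minimize
def box(x0,x1,y0,y1,z0,z1): return np.array([[x,y,z] for x in(x0,x1) for y in(y0,y1) for z in(z0,z1)])
CAD=[box(-.02,.02,-.022,.022,0,.036),box(-.005,.005,-.018,.018,.036,.128)]
GAU=[box(-.03,.018,-.025,.025,0,.006),box(.018,.072,-.012,.012,0,.006),box(.06,.078,-.005,.005,0,.006),box(-.018,.018,-.005,.005,.006,.056)]
SLB=[box(-.033,.033,-.03,.03,0,.022)]
def sil(n,T,model,x,y,a,S=4):
    m=np.zeros((480*S//2,640*S//2),np.uint8)
    c,s=np.cos(a),np.sin(a); K=np.array(optics.calibration(n)['mtx']); Ti=np.linalg.inv(T)
    for b in model:
        P=b@np.array([[c,s,0],[-s,c,0],[0,0,1]])+[x,y,0]
        q=P@Ti[:3,:3].T+Ti[:3,3]; uv=np.c_[K[0,0]*q[:,0]/-q[:,2]+K[0,2],K[1,1]*q[:,1]/q[:,2]+K[1,2]]
        h=cv2.convexHull((uv*S/2).astype(np.float32)); cv2.fillConvexPoly(m,np.round(h).astype(np.int32),1)
    return m
def fit(views,model,x,y,period=np.pi):
    "views: list of (cam,T,mask)"
    V=[(n,T,cv2.resize(k.astype(np.uint8),(1280,960),interpolation=cv2.INTER_NEAREST)) for n,T,k in views]
    def cost(p):
        t=0
        for n,T,k in V:
            m=sil(n,T,model,p[0]/100,p[1]/100,p[2]); t-=(m&k).sum()/max(1,(m|k).sum())
        return t/len(V)
    best=None
    for a in np.arange(0,period,np.pi/9):
        c=cost([x*100,y*100,a])
        if best is None or c<best[0]: best=(c,a)
    best2=None
    for da in (0,-.25,.25):
        o=minimize(cost,[x*100,y*100,best[1]+da],method='Nelder-Mead',options=dict(initial_simplex=np.array([[0,0,0],[.8,0,0],[0,.8,0],[0,0,.3]])+[x*100,y*100,best[1]+da],xatol=.01,fatol=1e-4,maxiter=120))
        if best2 is None or o.fun<best2.fun:best2=o
    p=best2.x; return p[0]/100,p[1]/100,p[2],-best2.fun
E
python3 - <<'E'
from h import *
views={}
for n in ('top','side'):
    optics.grab_frame(n);T=campose(n)
    for q in ('caddy_a','gauge','slot_block'):
        views[n,q]=[(n,T,d['pixels']) for d in optics.cut_out(n,q) if d['confidence']>.3]
def near(n,q,p,z):
    T=campose(n);uv=proj(n,T,p);best=None
    for v in views[n,q]:
        ys,xs=np.nonzero(v[2]); d=np.hypot(xs.mean()-uv[0],ys.mean()-uv[1])
        if d<14 and (best is None or d<best[0]): best=(d,v)
    return [best[1]] if best else []
for q,m,l,z in (('caddy_a',CAD,[(.447,-.183),(.444,-.315),(.574,-.187),(.585,-.335)],.05),('gauge',GAU,[(.427,.175)],.01),('slot_block',SLB,[(.547,.307)],.01)):
    for p in l:
        V=near('top',q,(*p,z),z)+near('side',q,(*p,z),z)
        if V: print(q,p,len(V),[v[0] for v in V],np.round(fit(V,m,*p,2*np.pi if q=='gauge' else np.pi),3))
        else: print(q,p,'none')
T=campose('top')
c=np.array([.639,.076])
for uv in ((120+295/2,150+240/2),(120+465/2,150+150/2),(120+455/2,150+190/2)):
    p=ray('top',T,uv,.05)[:2];print(np.round(p,3),np.hypot(*(p-c)),np.degrees(np.arctan2(*(p-c)[::-1])))
T=campose('side')
for uv in ((320,255),(306,230)):
    for z in(.1,.05):
        p=ray('side',T,uv,z)[:2];print('s',np.round(p,3),np.hypot(*(p-c)),np.degrees(np.arctan2(*(p-c)[::-1])))
print(np.round(optics.calibration('wrist')['T_tool_cam'],3).tolist(),np.round(optics.calibration('wrist')['mtx'],0).tolist())
o=r.get_obs();print(R.from_rotvec(o['tool_rot']).as_matrix().round(3))
E
```

```text
caddy_a (0.447, -0.183) 2 ['top', 'side'] [ 0.446 -0.18   0.342  0.819]
caddy_a (0.444, -0.315) 2 ['top', 'side'] [ 0.443 -0.32   2.939  0.867]
caddy_a (0.574, -0.187) 2 ['top', 'side'] [ 0.574 -0.192 -0.005  0.827]
caddy_a (0.585, -0.335) 2 ['top', 'side'] [ 0.585 -0.337  0.293  0.871]
gauge (0.427, 0.175) 2 ['top', 'side'] [0.425 0.176 1.145 0.878]
slot_block (0.547, 0.307) 1 ['top'] [0.547 0.305 0.026 0.954]
[0.505 0.152] 0.153869019557899 150.25814786392777
[ 0.626 -0.077] 0.15330054196385817 -94.99188996703884
[ 0.571 -0.063] 0.15412988872267858 -116.00904550047613
s [ 0.562 -0.058] 0.15502137135040606 -119.88661429615541
s [0.56  0.012] 0.1016563725652097 -141.1975448413937
s [0.51  0.083] 0.1291411914803037 176.73850575886354
s [0.505 0.163] 0.16018432627202087 146.96581682043333
[[-0.001, 0.956, 0.293, 0.075], [1.0, 0.0, 0.001, 0.001], [0.001, 0.293, -0.956, -0.126], [0.0, 0.0, 0.0, 1.0]] [[340.0, 0.0, 310.0], [0.0, 340.0, 238.0], [0.0, 0.0, 1.0]]
[[ 0.946  0.323 -0.   ]
 [ 0.323 -0.946  0.   ]
 [ 0.    -0.    -1.   ]]
```

Call:
{"method": "step_arm", "body": {
  "moves": "0.035 -0.0155 -0.007 0 0 0;0.035 -0.0155 -0.007 0 0 0;0.035 -0.0155 -0.007 0 0 0;0.035 -0.0155 -0.007 0 0 0;0.035 -0.0155 -0.007 0 0 0;0.035 -0.0155 -0.007 0 0 0;0.035 -0.0155 -0.007 0 0 0"
}}

```text
clock: 2.3
eef_pos: [0.3997, -0.4086, 0.2978]
tool_rot: [3.099, 0.514, 0.0]
wrist_force: [0.4, 0.4, 0.9]
finger_gap: 0.0854
gripper_force: 0.0
```

Call:
{"method": "step_arm", "body": {
  "moves": "0.035 -0.0155 -0.007 0 0 0;0.035 -0.0155 -0.007 0 0 0;0.035 -0.0155 -0.007 0 0 0;0.035 -0.0155 -0.007 0 0 0;0.035 -0.0155 -0.007 0 0 0;0.035 -0.0155 -0.007 0 0 0;0 0 0 0 0 0;0 0 0 0 0 0"
}}

```text
clock: 3.1
eef_pos: [0.5678, -0.2533, 0.3393]
tool_rot: [3.098, 0.517, -0.001]
wrist_force: [-0.6, -0.5, 0.1]
finger_gap: 0.0857
gripper_force: 0.0
```

```bash
cat >> h.py <<'E'
def near(V,p):
    n,T,_=V[0] if V else (None,None,None);best=None
    for v in V:
        uv=proj(v[0],v[1],p); ys,xs=np.nonzero(v[2]); d=np.hypot(xs.mean()-uv[0],ys.mean()-uv[1])
        if d<40 and (best is None or d<best[0]): best=(d,v)
    return [best[1]] if best else []
def wrap(a,m=np.pi): return (a+m/2)%m-m/2
def plan(pos,ax,lim=.04):
    "moves to TCP pos with closing axis at world angle ax (mod pi): print rotation and shift, in tool axes"
    o=r.get_obs(); M=R.from_rotvec(o['tool_rot']).as_matrix(); cur=np.arctan2(M[1,1],M[0,1])
    d=wrap(ax-cur); opts=[d,d+np.pi,d-np.pi]
    q6=o['qpos'][5]; print('pos',np.round(o['eef_pos'],4),'tool y',round(cur,3),'q6',round(q6,2),'rz options',[round(-x,3) for x in sorted(opts,key=abs)])
    for dd in sorted(opts,key=abs)[:2]:
        y=cur+dd; N=np.c_[[np.sin(y)*1,-np.cos(y),0],[np.cos(y),np.sin(y),0],[0,0,-1]]
        N[:,0]=np.cross(N[:,1],N[:,2]); v=N.T@(np.array(pos)-o['eef_pos']); print(' after rz',round(-dd,3),'shift',np.round(v,4),'|',round(np.linalg.norm(v),3))
E
python3 - <<'E'
from h import *
T=campose('wrist'); im=optics.grab_frame('wrist'); cv2.imwrite('pics/w1.png',im)
V=[('wrist',T,d['pixels']) for d in optics.cut_out('wrist','caddy_a') if d['confidence']>.3]
print(len(V))
for p in [(.446,-.18),(.443,-.32),(.574,-.192),(.585,-.337)]:
    v=near(V,(*p,.05))
    if v: print(p,np.round(fit(v,CAD,*p),3))
print(r.get_obs()['eef_pos'],r.get_obs()['wrist_force'])
print([np.round(w(T,d['at']),3).tolist()+[round(d['confidence'],2)] for d in optics.tip_of('wrist','caddy_a_hole')])
E
```

```text
6
(0.446, -0.18) [ 0.448 -0.181  0.43   0.909]
(0.443, -0.32) [ 0.445 -0.321  2.803  0.925]
(0.574, -0.192) [ 0.577 -0.192 -0.057  0.932]
(0.585, -0.337) [ 0.588 -0.337  0.269  0.87 ]
[ 0.56665728 -0.25443901  0.33884837] [-0.20168857  0.58138139  0.72893333]
[[0.366, 0.057, 0.065, 0.93], [0.342, -0.223, 0.066, 0.74], [0.449, -0.184, 0.066, 0.69]]
```

View pics/w1.png

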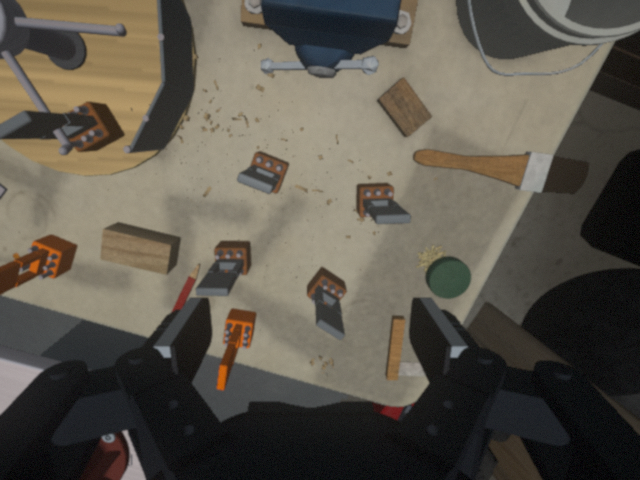

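The picture shows grey caddies at (262,172), (383,202), (225,268) and (326,303), with the orange ones at (45,262) and (235,345). The fits agree with the earlier ones.

```bash
python3 -c "
from h import *
plan((.576,-.192,.2),-.05)"
```

```text
pos [ 0.5664 -0.2547  0.3388] tool y -1.243 q6 0.71 rz options [np.float64(-1.193), np.float64(1.948), np.float64(-4.335)]
 after rz -1.193 shift [0.0631 0.0064 0.1388] | 0.153
 after rz 1.948 shift [-0.0631 -0.0064  0.1388] | 0.153
```

Call:
{"method": "step_arm", "body": {
  "moves": "0 0 0 0 0 -0.1325;0 0 0 0 0 -0.1325;0 0 0 0 0 -0.1325;0 0 0 0 0 -0.1325;0 0 0 0 0 -0.1325;0 0 0 0 0 -0.1325;0 0 0 0 0 -0.1325;0 0 0 0 0 -0.1325"
}}

```text
clock: 4.05
eef_pos: [0.5662, -0.2552, 0.3389]
tool_rot: [-2.41, -2.014, 0.001]
wrist_force: [0.0, -0.8, -0.1]
finger_gap: 0.0854
gripper_force: 0.0
```

Call:
{"method": "step_arm", "body": {
  "moves": "0 0 0 0 0 -0.133;0.016 0.0015 0.035 0 0 0;0.016 0.0015 0.035 0 0 0;0.016 0.0015 0.035 0 0 0;0.015 0.0015 0.034 0 0 0;0 0 0 0 0 0;0 0 0 0 0 0"
}}

```text
clock: 4.75
eef_pos: [0.5756, -0.1922, 0.2001]
tool_rot: [-2.275, -2.165, 0.002]
wrist_force: [0.4, -0.3, 0.2]
finger_gap: 0.0856
gripper_force: 0.0
```

Run:
```python
from h import *
plan((.576,-.192,.112),-.05)
T=campose('wrist'); im=optics.grab_frame('wrist')
V=[('wrist',T,d['pixels']) for d in optics.cut_out('wrist','caddy_a') if d['confidence']>.3]
p=(.576,-.192); v=near(V,(*p,.08))
uv=proj('wrist',T,(*p,.128));print(uv,len(V))
if v: print(np.round(fit(v,CAD,*p),3))
s=sil('wrist',T,CAD,.576,-.192,-.05,2); cn,_=cv2.findContours(s,0,1); cv2.drawContours(im,cn,-1,(0,255,0),1); cv2.imwrite('pics/w2.png',im)
```

```text
pos [ 0.5756 -0.1922  0.2001] tool y -0.05 q6 -0.39 rz options [np.float64(0.0), np.float64(-3.141), np.float64(3.142)]
 after rz 0.0 shift [0.0002 0.0003 0.0881] | 0.088
 after rz -3.141 shift [-0.0002 -0.0003  0.0881] | 0.088
[310.54321727 259.09051506] 5
[ 0.577 -0.192 -0.051  0.924]
```

View pics/w2.png

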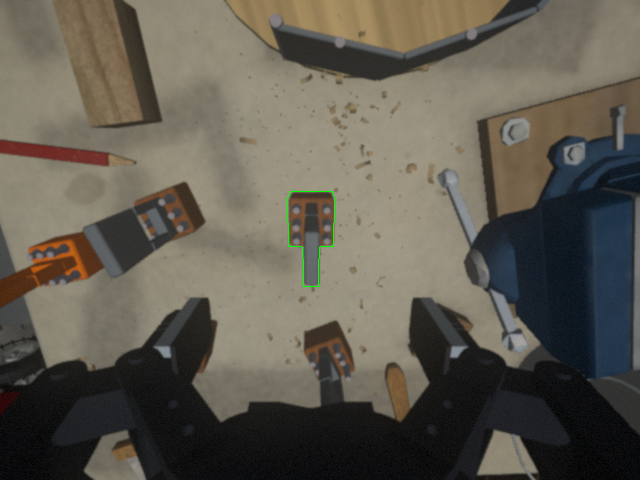

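The model outline sits exactly on the caddy at (311,240). I descend, grip and lift.

Call:
{"method": "step_arm", "body": {
  "moves": "0 0.001 0.03 0 0 0;0 0 0.03 0 0 0;0 0 0.02 0 0 0;0 0 0.008 0 0 0;0 0 0 0 0 0",
  "grip": 60
}}

```text
clock: 5.35
eef_pos: [0.5778, -0.1923, 0.113]
tool_rot: [2.276, 2.165, 0.0]
wrist_force: [0.1, -0.2, 0.4]
finger_gap: 0.0514
gripper_force: 0.0
```

Call:
{"method": "step_arm", "body": {
  "moves": "0 0 0 0 0 0;0 0 0 0 0 0;0 0 0 0 0 0;0 0 0 0 0 0;0 0 0 0 0 0;0 0 0 0 0 0;0 0 0 0 0 0;0 0 0 0 0 0",
  "grip": 0,
  "force": 50
}}

```text
clock: 6.15
eef_pos: [0.5785, -0.1918, 0.114]
tool_rot: [2.273, 2.165, 0.001]
wrist_force: [-0.5, 0.3, 5.9]
finger_gap: 0.0092
gripper_force: 53.2
```

Call:
{"method": "step_arm", "body": {
  "moves": "0 0 -0.02 0 0 0;0 0 -0.04 0 0 0;0 0 -0.04 0 0 0;0 0 -0.04 0 0 0;0 0 -0.01 0 0 0;0 0 0 0 0 0"
}}

```text
clock: 6.75
eef_pos: [0.5785, -0.1917, 0.2643]
tool_rot: [2.272, 2.164, 0.003]
wrist_force: [-0.1, 0.2, -1.7]
finger_gap: 0.0094
gripper_force: 52.3
```

```bash
cat >> h.py <<'E'
C=np.array([.639,.076])
def pol(rad,deg,z): return (C[0]+rad*np.cos(np.radians(deg)),C[1]+rad*np.sin(np.radians(deg)),z)
def hooks(n='top',z=None):
    "fit axis fixed C, angle of hook_0 from detections"
    T=campose(n); optics.grab_frame(n); T=campose(n)
    P=[w(T,d['at']) for d in optics.tip_of(n,'hook_0') if d['confidence']>.35]
    P=[p for p in P if abs(p[2]-.12)<.012 and abs(np.hypot(*(p[:2]-C))-.1)<.02]
    return P
E
python3 - <<'E'
from h import *
P=hooks('side')+hooks('top')
from scipy.optimize import least_squares
P=np.array(P)[:,:2]
def f(x):
    d=P-x[:2]; a=np.arctan2(d[:,1],d[:,0]); k=np.round((a-x[2])/(np.pi/3)); aa=x[2]+k*np.pi/3
    return np.r_[(P-x[:2]-.1*np.c_[np.cos(aa),np.sin(aa)]).ravel()]
s=least_squares(f,[*C,np.radians(163.8)]);print(s.x[:2],np.degrees(s.x[2]),np.sqrt(np.mean(s.fun**2)),len(P))
for n in('side','top'):
    T=campose(n)
    print([np.round(w(T,d['at']),4) for q in('stand','turn_bar') for d in optics.tip_of(n,q)[:1]])
plan(pol(.17,163.8,.262),np.radians(163.8))
E
```

```text
[0.6358294 0.0766223] 164.13982468047303 0.002280029825166761 11
[array([ 0.6376,  0.077 , -0.0087]), array([0.6392, 0.0767, 0.1833])]
[array([0.6403, 0.0766, 0.0027]), array([0.6385, 0.0825, 0.1851])]
pos [ 0.5767 -0.191   0.2604] tool y -0.049 q6 -0.39 rz options [np.float64(0.234), np.float64(-2.908), np.float64(3.375)]
 after rz 0.234 shift [ 0.2738 -0.1847 -0.0016] | 0.33
 after rz -2.908 shift [-0.2738  0.1847 -0.0016] | 0.33
```

Call:
{"method": "step_arm", "body": {
  "moves": "0 0 -0.02 0 0 0.118;0 0 -0.018 0 0 0.118;0.03 -0.02 0 0 0 0;0.034 -0.023 0 0 0 0;0.034 -0.023 0 0 0 0;0.034 -0.023 0 0 0 0;0.034 -0.023 0 0 0 0;0.034 -0.023 0 0 0 0"
}}

```text
clock: 7.95
eef_pos: [0.5033, 0.04, 0.2999]
tool_rot: [-2.515, -1.883, 0.0]
wrist_force: [0.7, 0.9, -1.0]
finger_gap: 0.0091
gripper_force: 52.2
```

Call:
{"method": "step_arm", "body": {
  "moves": "0.034 -0.023 0 0 0 0;0.03 -0.022 0 0 0 0;0.01 -0.007 0 0 0 0;0 0 0 0 0 0;0 0 0 0 0 0;0 0 0 0 0 0"
}}

```text
clock: 8.55
eef_pos: [0.4756, 0.123, 0.3002]
tool_rot: [2.515, 1.881, -0.001]
wrist_force: [0.4, -0.5, -1.5]
finger_gap: 0.0092
gripper_force: 52.2
```

```bash
sed -i 's/^C=.*/C=np.array([.637,.0767])/' h.py
python3 - <<'E'
from h import *
plan(pol(.17,164.1,.172),np.radians(164.1))
plan(pol(.10,164.1,.172),np.radians(164.1))
T=campose('wrist'); im=optics.grab_frame('wrist'); 
for k in range(6):
    for rr in (.03,.1,.121):
        cv2.circle(im,tuple(int(x) for x in proj('wrist',T,pol(rr,104.1+60*k,.12))),2,(0,255,0),-1)
cv2.imwrite('pics/w3.png',im)
E
```

```text
pos [0.4756 0.123  0.3002] tool y -0.287 q6 0.4 rz options [np.float64(-0.009), np.float64(3.133), np.float64(-3.151)]
 after rz -0.009 shift [-0.0003 -0.0021  0.1282] | 0.128
 after rz 3.133 shift [0.0003 0.0021 0.1282] | 0.128
pos [0.4756 0.123  0.3002] tool y -0.287 q6 0.4 rz options [np.float64(-0.009), np.float64(3.133), np.float64(-3.151)]
 after rz -0.009 shift [-0.0003  0.0679  0.1282] | 0.145
 after rz 3.133 shift [ 0.0003 -0.0679  0.1282] | 0.145
```

View pics/w3.png

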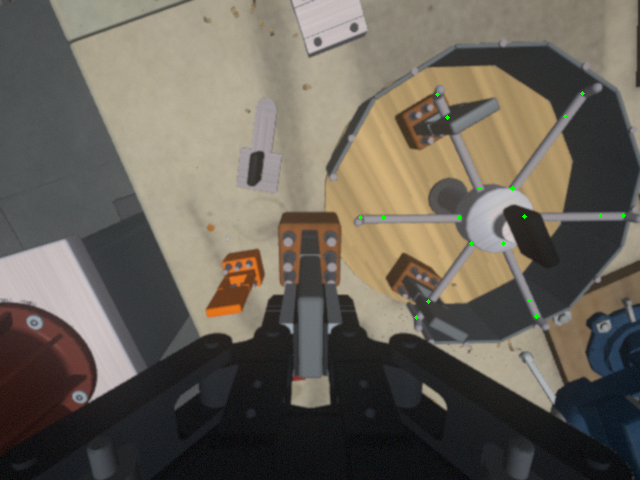

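The projected pegs lie on the picture to about 2 px, with hook 1 at (358,220) in front of the opening. Insert now.

Call:
{"method": "step_arm", "body": {
  "moves": "-0.001 -0.002 0.04 0 0 -0.009;-0.0005 0 0.04 0 0 0;0 0 0.04 0 0 0;0 0 0.008 0 0 0;0 0 0 0 0 0"
}}

```text
clock: 9.1
eef_pos: [0.4717, 0.1224, 0.1708]
tool_rot: [-2.506, -1.892, 0.006]
wrist_force: [0.9, 0.2, -0.7]
finger_gap: 0.0093
gripper_force: 52.1
```

Call:
{"method": "step_arm", "body": {
  "moves": "0 0.015 0 0 0 0;0 0.015 0 0 0 0;0 0.015 0 0 0 0;0 0.015 0 0 0 0;0 0.01 0 0 0 0;0 0 0 0 0 0"
}}

```text
clock: 9.7
eef_pos: [0.5433, 0.1036, 0.1742]
tool_rot: [2.505, 1.892, 0.006]
wrist_force: [-0.6, -0.3, -1.4]
finger_gap: 0.0091
gripper_force: 52.3
```

Run:
```python
from h import *
plan(pol(.10,164.1,.156),np.radians(164.1)); print(r.get_obs()['wrist_force'])
cv2.imwrite('pics/s4.png',cv2.resize(optics.grab_frame('side')[170:290,260:420],(800,600),interpolation=cv2.INTER_CUBIC))
```

```text
pos [0.5433 0.1036 0.1742] tool y -0.277 q6 0.34 rz options [np.float64(0.0), np.float64(-3.141), np.float64(3.142)]
 after rz 0.0 shift [-0.0002 -0.0025  0.0182] | 0.018
 after rz -3.141 shift [0.0002 0.0025 0.0182] | 0.018
[-0.55120327 -0.31952313 -1.35567645]
```

View pics/s4.png

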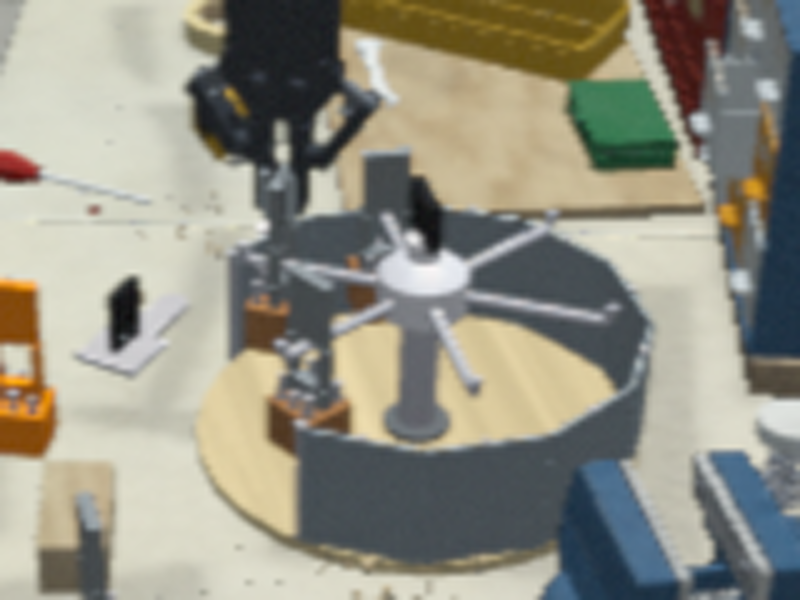

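The caddy is over peg 1 at (270,260) and the force is free. I lower it and watch the force.

Call:
{"method": "step_arm", "body": {
  "moves": "0 -0.001 0.006 0 0 0;0 0 0.005 0 0 0;0 0 0.004 0 0 0;0 0 0.002 0 0 0;0 0 0 0 0 0;0 0 0 0 0 0"
}}

```text
clock: 10.35
eef_pos: [0.5382, 0.1049, 0.1566]
tool_rot: [-2.504, -1.895, 0.002]
wrist_force: [-5.2, -0.2, 7.7]
finger_gap: 0.0093
gripper_force: 53.7
```

Call:
{"method": "step_arm", "body": {
  "moves": "0 0 -0.001 0 0 0;0 0 0 0 0 0;0 0 0 0 0 0;0 0 0 0 0 0;0 0 0 0 0 0;0 0 0 0 0 0",
  "grip": 40
}}

```text
clock: 10.95
eef_pos: [0.5391, 0.1045, 0.1561]
tool_rot: [-2.506, -1.895, 0.0]
wrist_force: [-0.7, -0.7, -0.2]
finger_gap: 0.034
gripper_force: 0.0
```

Call:
{"method": "step_arm", "body": {
  "moves": "0 0 -0.02 0 0 0;0 0 -0.035 0 0 0;0 0 -0.04 0 0 0;0 0 -0.04 0 0 0;0 0 0 0 0 0;0 0 0 0 0 0"
}}

```text
clock: 11.55
eef_pos: [0.5399, 0.1046, 0.2929]
tool_rot: [2.504, 1.894, 0.005]
wrist_force: [-0.0, -0.4, -0.5]
finger_gap: 0.0343
gripper_force: 0.0
```

Run:
```python
from h import *
b=wrap(np.radians(164.1)) 
# bar direction from top & wrist pics
T=campose('wrist'); im=optics.grab_frame('wrist'); 
for d in optics.tip_of('wrist','caddy_a_hole'): 
    p=w(T,d['at']); print(np.round(p,3),round(d['confidence'],2))
for n in('top','side'):
    a=optics.grab_frame(n); T=campose(n)
    for d in optics.tip_of(n,'caddy_a_hole'):
        p=w(T,d['at']); print(n,np.round(p,3),round(d['confidence'],2), round(np.hypot(*(p[:2]-C)),3))
    if n=='top': cv2.imwrite('pics/t5.png',cv2.resize(a[180:280,230:370],(800,571),interpolation=cv2.INTER_CUBIC))
    for d in optics.cut_out(n,'turn_bar')[:1]: pass
plan((*C,.26),0)
```

```text
[0.369 0.057 0.06 ] 0.59
top [ 0.446 -0.177  0.068] 0.75 0.318
top [ 0.341 -0.216  0.07 ] 0.69 0.417
top [0.37  0.061 0.065] 0.45 0.268
side [0.369 0.053 0.06 ] 0.88 0.269
side [ 0.446 -0.185  0.067] 0.65 0.324
side [ 0.335 -0.222  0.065] 0.55 0.425
pos [0.5386 0.1045 0.2901] tool y -0.276 q6 0.34 rz options [np.float64(-0.276), np.float64(2.866), np.float64(-3.418)]
 after rz -0.276 shift [-0.0278  0.0984  0.0301] | 0.107
 after rz 2.866 shift [ 0.0278 -0.0984  0.0301] | 0.107
```

View pics/t5.png

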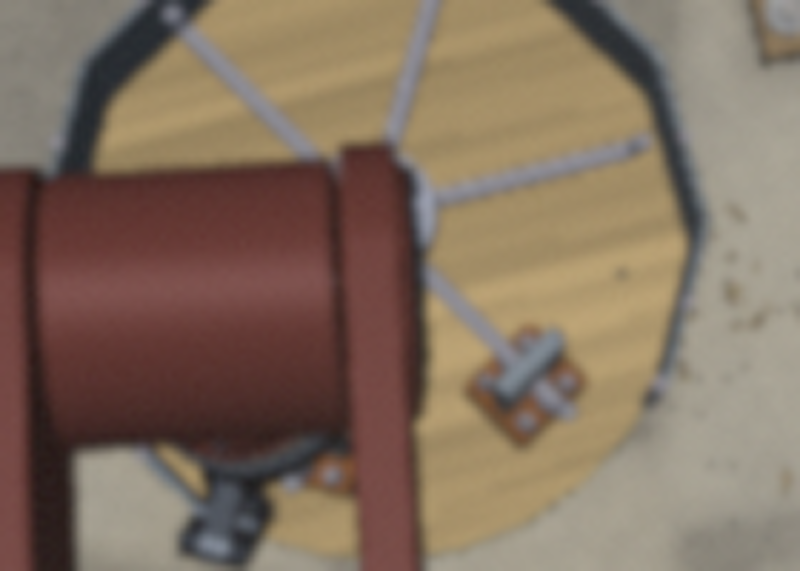

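Bar axis lies along hook 0–3 (104°). I grip it with the closing line at 14° and turn −120°.

Call:
{"method": "step_arm", "body": {
  "moves": "0 0 0 0 0 -0.1305;0 0 0 0 0 -0.1305;0 0 0 0 0 -0.1305;0 0 0 0 0 -0.1305;-0.017 0.03 0.01 0 0 0;-0.017 0.03 0.01 0 0 0;-0.017 0.0287 0.01 0 0 0;0 0 0 0 0 0"
}}

```text
clock: 12.75
eef_pos: [0.6392, 0.0751, 0.2577]
tool_rot: [-1.933, -2.474, 0.004]
wrist_force: [-0.3, 0.4, -0.2]
finger_gap: 0.0343
gripper_force: 0.0
```

Run:
```python
from h import *
plan((*C,.187),np.radians(14.1)); print(r.get_obs()['qpos'])
T=campose('wrist'); im=optics.grab_frame('wrist'); 
for s in (-1,1):
  for z in (.159,.195):
    for k in (-.006,.006):
      p=np.array([*C,z]); u=np.radians(104.1); p[:2]+=s*.023*np.array([np.cos(u),np.sin(u)])+k*np.array([-np.sin(u),np.cos(u)])
      cv2.circle(im,tuple(int(x) for x in proj('wrist',T,p)),2,(0,255,0),-1)
cv2.imwrite('pics/w6.png',im)
```

```text
pos [0.6392 0.0751 0.2577] tool y 0.244 q6 -0.24 rz options [np.float64(-0.002), np.float64(3.14), np.float64(-3.143)]
 after rz -0.002 shift [ 0.0021 -0.0017  0.0707] | 0.071
 after rz 3.14 shift [-0.0021  0.0017  0.0707] | 0.071
[ 8.29836112e-03  2.50494946e-01  1.55514994e+00 -7.59673563e-04
  1.33931903e+00 -2.35732028e-01]
```

View pics/w6.png

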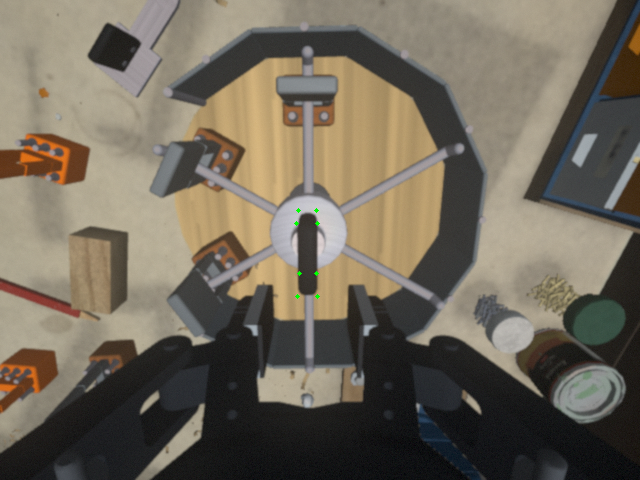

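The bar at (307,255) matches, and hook 1 at (190,165) now holds the hung caddy. I grip the bar and turn it.

Call:
{"method": "step_arm", "body": {
  "moves": "0.001 -0.001 0.03 0 0 0;0.001 -0.0005 0.03 0 0 0;0 0 0.01 0 0 0;0 0 0 0 0 0"
}}

```text
clock: 13.2
eef_pos: [0.6335, 0.0786, 0.1894]
tool_rot: [-1.929, -2.475, 0.004]
wrist_force: [-0.2, -0.0, 0.1]
finger_gap: 0.0345
gripper_force: 0.0
```

Call:
{"method": "step_arm", "body": {
  "moves": "0 0 0 0 0 0;0 0 0 0 0 0;0 0 0 0 0 0;0 0 0 0 0 0;0 0 0 0 0 0;0 0 0 0 0 0",
  "grip": 0,
  "force": 60
}}

```text
clock: 13.8
eef_pos: [0.6363, 0.0783, 0.1938]
tool_rot: [1.931, 2.476, 0.002]
wrist_force: [-2.8, -0.3, 5.6]
finger_gap: 0.0104
gripper_force: 61.8
```

Call:
{"method": "step_arm", "body": {
  "moves": "0 0 0 0 0 0.06;0 0 0 0 0 0.1;0 0 0 0 0 0.12;0 0 0 0 0 0.12;0 0 0 0 0 0.12;0 0 0 0 0 0.12;0 0 0 0 0 0.12;0 0 0 0 0 0.12"
}}

```text
clock: 14.6
eef_pos: [0.6379, 0.078, 0.1939]
tool_rot: [2.803, 1.411, 0.008]
wrist_force: [1.4, -0.2, 3.6]
finger_gap: 0.0106
gripper_force: 61.4
```

Call:
{"method": "step_arm", "body": {
  "moves": "0 0 0 0 0 0.12;0 0 0 0 0 0.12;0 0 0 0 0 0.12;0 0 0 0 0 0.12;0 0 0 0 0 0.12;0 0 0 0 0 0.12;0 0 0 0 0 0.12;0 0 0 0 0 0.12"
}}

```text
clock: 15.4
eef_pos: [0.6387, 0.0764, 0.1939]
tool_rot: [3.138, -0.043, 0.013]
wrist_force: [3.2, -4.5, 1.2]
finger_gap: 0.0104
gripper_force: 61.3
```

Call:
{"method": "step_arm", "body": {
  "moves": "0 0 0 0 0 0.12;0 0 0 0 0 0.08;0 0 0 0 0 0.054;0 0 0 0 0 0;0 0 0 0 0 0;0 0 0 0 0 0"
}}

```text
clock: 16.0
eef_pos: [0.6386, 0.0759, 0.1939]
tool_rot: [3.108, -0.435, 0.013]
wrist_force: [3.5, -5.0, 3.0]
finger_gap: 0.0107
gripper_force: 61.3
```

Call:
{"method": "step_arm", "body": {
  "moves": "0 0 0 0 0 0;0 0 0 0 0 0;0 0 0 0 0 0;0 0 0 0 0 0;0 0 -0.02 0 0 0;0 0 -0.03 0 0 0;0 0 -0.03 0 0 0;0 0 0 0 0 0",
  "grip": 40,
  "force": 50
}}

```text
clock: 16.8
eef_pos: [0.6387, 0.0786, 0.2775]
tool_rot: [-3.11, 0.433, -0.017]
wrist_force: [1.1, 0.1, 0.9]
finger_gap: 0.034
gripper_force: 0.0
```

```bash
cat >> h.py <<'E'
def hookfit(names,a0):
    from scipy.optimize import least_squares
    P=[]
    for n in names:
        T=campose(n); optics.grab_frame(n)
        for d in optics.tip_of(n,'hook_0'):
            p=w(T,d['at'])
            if d['confidence']>.35 and abs(p[2]-.12)<.015 and abs(np.hypot(*(p[:2]-C))-.1)<.02: P.append(p[:2])
    P=np.array(P); d=P-C; a=np.degrees(np.arctan2(d[:,1],d[:,0])); e=wrap(a-a0,60)
    print('hook detections',np.round(a%360),'resid',np.round(e,1)); return a0+np.median(e)
E
python3 - <<'E'
from h import *
a=hookfit(['wrist','top','side'],164.1); print(a)
T=campose('wrist'); im=optics.grab_frame('wrist')
for k in range(6):
    for rr in (.03,.1,.121):
        cv2.circle(im,tuple(int(x) for x in proj('wrist',T,pol(rr,a+60*k,.12))),2,(0,255,0),-1)
for rr in (.147,.0): cv2.circle(im,tuple(int(x) for x in proj('wrist',T,pol(.147,150,.1))),3,(0,0,255),-1);cv2.circle(im,tuple(int(x) for x in proj('wrist',T,pol(.147,240,.1))),3,(0,0,255),-1)
cv2.imwrite('pics/w7.png',im)
plan((.447,-.181,.26),.42)
plan((.587,-.337,.26),.27)
E
```

```text
hook detections [ 45. 165. 345. 284. 103. 283. 221. 345.  43. 164. 344. 104. 283.] resid [ 0.5  0.9  1.   0.1 -1.5 -1.4 -2.8  0.8 -0.9  0.2 -0.1 -0.5 -0.6]
164.0387328749542
pos [0.6346 0.0783 0.2692] tool y -1.848 q6 1.86 rz options [np.float64(0.874), np.float64(-2.268), np.float64(4.015)]
 after rz 0.874 shift [0.1602 0.277  0.0092] | 0.32
 after rz -2.268 shift [-0.1602 -0.277   0.0092] | 0.32
pos [0.6346 0.0783 0.2692] tool y -1.848 q6 1.86 rz options [np.float64(1.024), np.float64(-2.118), np.float64(4.165)]
 after rz 1.024 shift [0.3875 0.1566 0.0092] | 0.418
 after rz -2.118 shift [-0.3875 -0.1566  0.0092] | 0.418
```

View pics/w7.png

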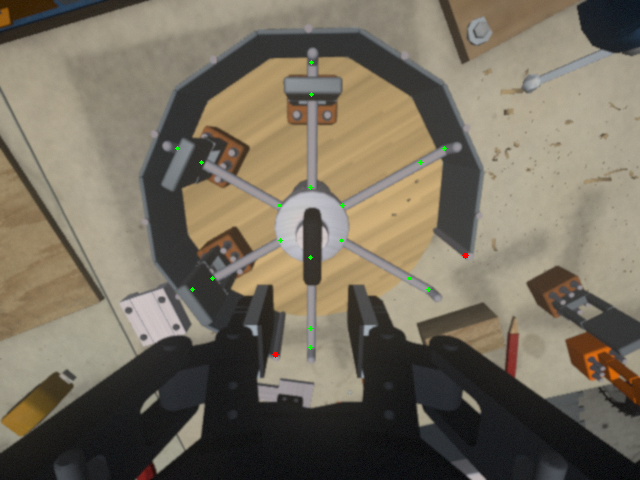

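Turn verified: hook 3 is at 164° and hook 4 at 224°, and the rim ends (red) match too. Next is the caddy at (.447,−.181).

Call:
{"method": "step_arm", "body": {
  "moves": "0 0 0 0 0 -0.1417;0 0 0 0 0 -0.1417;0 0 0 0 0 -0.1417;0 0 0 0 0 -0.1417;0 0 0 0 0 -0.1417;0 0 0 0 0 -0.1417;0 0 0 0 0 -0.1417;0 0 0 0 0 -0.1417"
}}

```text
clock: 17.95
eef_pos: [0.6351, 0.0782, 0.2699]
tool_rot: [-2.853, -1.312, 0.003]
wrist_force: [0.2, 0.1, -0.3]
finger_gap: 0.0341
gripper_force: 0.0
```

Call:
{"method": "step_arm", "body": {
  "moves": "0 0 0 0 0 -0.1417;0 0 0 0 0 -0.1417;0 0 0 0 0 -0.1417;0 0 0 0 0 -0.1417;0 0 0 0 0 -0.1417;0 0 0 0 0 -0.1417;0 0 0 0 0 -0.1417;0 0 0 0 0 -0.1417",
  "grip": 60
}}

```text
clock: 18.75
eef_pos: [0.6351, 0.0782, 0.2699]
tool_rot: [-1.702, -2.638, 0.002]
wrist_force: [-0.0, 0.4, -0.2]
finger_gap: 0.0514
gripper_force: 0.0
```

Call:
{"method": "step_arm", "body": {
  "moves": "-0.02 -0.0346 0.001 0 0 0;-0.02 -0.0346 0.001 0 0 0;-0.02 -0.0346 0.001 0 0 0;-0.02 -0.0346 0.001 0 0 0;-0.02 -0.0346 0.001 0 0 0;-0.02 -0.0346 0.001 0 0 0;-0.02 -0.0346 0.001 0 0 0;-0.02 -0.0346 0.001 0 0 0"
}}

```text
clock: 19.55
eef_pos: [0.4464, -0.1814, 0.2624]
tool_rot: [-1.71, -2.634, 0.0]
wrist_force: [0.3, -0.2, -0.0]
finger_gap: 0.051
gripper_force: 0.0
```

Call:
{"method": "step_arm", "body": {
  "moves": "0 0 0.03 0 0 0;0 0 0.02 0 0 0;0 0 0 0 0 0;0 0 0 0 0 0"
}}

```text
clock: 19.95
eef_pos: [0.4475, -0.1803, 0.2127]
tool_rot: [-1.71, -2.633, 0.0]
wrist_force: [1.3, 0.0, 0.8]
finger_gap: 0.0514
gripper_force: 0.0
```

```bash
cat >> h.py <<'E'
def refine(p,a):
    T=campose('wrist'); optics.grab_frame('wrist')
    V=[('wrist',T,d['pixels']) for d in optics.cut_out('wrist','caddy_a') if d['confidence']>.3]
    v=near(V,(*p,.08))
    if v:
        f=fit(v,CAD,*p); print('refined',np.round(f,3)); return f
    print('not seen',len(V)); return (*p,a,0)
E
python3 - <<'E'
from h import *
f=refine((.447,-.181),.42)
plan((f[0],f[1],.112),f[2])
E
```

```text
refined [ 0.448 -0.18   0.308  0.946]
pos [ 0.4488 -0.1808  0.2144] tool y 0.42 q6 -0.95 rz options [np.float64(0.112), np.float64(-3.029), np.float64(3.254)]
 after rz 0.112 shift [ 0.0007 -0.001   0.1024] | 0.102
 after rz -3.029 shift [-0.0007  0.001   0.1024] | 0.102
```

Call:
{"method": "step_arm", "body": {
  "moves": "0 -0.001 0.035 0 0 0.1;0 0 0.035 0 0 0;0 0 0.022 0 0 0;0 0 0.01 0 0 0;0 0 0 0 0 0"
}}

```text
clock: 20.55
eef_pos: [0.4469, -0.1806, 0.1109]
tool_rot: [-1.839, -2.546, 0.0]
wrist_force: [-0.4, 0.0, -0.2]
finger_gap: 0.0513
gripper_force: 0.0
```

Call:
{"method": "step_arm", "body": {
  "moves": "0 0 0 0 0 0;0 0 0 0 0 0;0 0 0 0 0 0;0 0 0 0 0 0;0 0 0 0 0 0;0 0 0 0 0 0;0 0 0 0 0 0;0 0 0 0 0 0",
  "grip": 0,
  "force": 50
}}

```text
clock: 21.35
eef_pos: [0.4482, -0.1818, 0.113]
tool_rot: [1.838, 2.544, 0.0]
wrist_force: [-0.9, -0.0, 6.9]
finger_gap: 0.0093
gripper_force: 49.6
```

Call:
{"method": "step_arm", "body": {
  "moves": "0 0 -0.02 0 0 0;0 0 -0.04 0 0 0;0 0 -0.04 0 0 -0.112;0 0 -0.04 0 0 -0.112;0 0 -0.04 0 0 -0.112;0 0 -0.007 0 0 -0.112;0 0 0 0 0 0;0 0 0 0 0 0"
}}

```text
clock: 22.15
eef_pos: [0.4463, -0.1806, 0.2972]
tool_rot: [-1.231, -2.888, -0.001]
wrist_force: [0.8, -0.7, -1.9]
finger_gap: 0.0093
gripper_force: 48.9
```

Run:
```python
from h import *
plan(pol(.17,224,.3),np.radians(224))
```

```text
pos [ 0.4463 -0.1806  0.2972] tool y 0.765 q6 -1.3 rz options [np.float64(-0.003), np.float64(3.138), np.float64(-3.145)]
 after rz -0.003 shift [ 0.0526  0.1459 -0.0028] | 0.155
 after rz 3.138 shift [-0.0526 -0.1459 -0.0028] | 0.155
```

Call:
{"method": "step_arm", "body": {
  "moves": "0.0132 0.0365 0 0 0 0;0.0132 0.0365 0 0 0 0;0.0132 0.0365 0 0 0 0;0.013 0.0364 0 0 0 0;0 0 0.04 0 0 0;0 0 0.04 0 0 0;0 0 0.035 0 0 0;0 0 0.01 0 0 0"
}}

```text
clock: 22.95
eef_pos: [0.5101, -0.0405, 0.1662]
tool_rot: [-1.225, -2.878, 0.004]
wrist_force: [-1.2, -0.2, -1.6]
finger_gap: 0.0092
gripper_force: 49.4
```

Call:
{"method": "step_arm", "body": {
  "moves": "0 0 0 0 0 0;0 0 0 0 0 0"
}}

```text
clock: 23.15
eef_pos: [0.5161, -0.0421, 0.1741]
tool_rot: [1.229, 2.89, 0.0]
wrist_force: [0.1, -0.3, -0.1]
finger_gap: 0.0093
gripper_force: 49.5
```

Run:
```python
from h import *
plan(pol(.17,224,.173),np.radians(224))
plan(pol(.10,224,.173),np.radians(224)); print(r.get_obs()['wrist_force'])
T=campose('wrist');im=optics.grab_frame('wrist')
print([ (np.round(w(T,d['at']),4),round(d['confidence'],2)) for d in optics.tip_of('wrist','hook_0')], pol(.1,224,.12))
```

```text
pos [ 0.5161 -0.0421  0.1741] tool y 0.766 q6 -0.98 rz options [np.float64(-0.002), np.float64(3.14), np.float64(-3.143)]
 after rz -0.002 shift [ 0.0015 -0.0005  0.0011] | 0.002
 after rz 3.14 shift [-0.0015  0.0005  0.0011] | 0.002
pos [ 0.5161 -0.0421  0.1741] tool y 0.766 q6 -0.98 rz options [np.float64(-0.002), np.float64(3.14), np.float64(-3.143)]
 after rz -0.002 shift [0.0015 0.0695 0.0011] | 0.069
 after rz 3.14 shift [-0.0015 -0.0695  0.0011] | 0.069
[ 0.13683941 -0.28438455 -0.09871247]
[(array([ 0.6645, -0.023 ,  0.1199]), 0.96), (array([0.5682, 0.0064, 0.1158]), 0.92), (array([0.5425, 0.0993, 0.1234]), 0.76)] (np.float64(0.5650660199661349), np.float64(0.0072341629541002594), 0.12)
```

Call:
{"method": "step_arm", "body": {
  "moves": "0 0.015 0.001 0 0 0;0 0.015 0 0 0 0;0 0.015 0 0 0 0;0 0.015 0 0 0 0;0 0.01 0 0 0 0;0 0 0 0 0 0"
}}

```text
clock: 23.85
eef_pos: [0.5671, 0.008, 0.1723]
tool_rot: [1.226, 2.892, 0.0]
wrist_force: [-0.2, -0.9, -1.5]
finger_gap: 0.0093
gripper_force: 49.5
```

Call:
{"method": "step_arm", "body": {
  "moves": "0 -0.001 0.006 0 0 0;0 0 0.005 0 0 0;0 0 0.003 0 0 0;0 0 0.002 0 0 0;0 0 0 0 0 0;0 0 0 0 0 0"
}}

```text
clock: 24.45
eef_pos: [0.5653, 0.0059, 0.1563]
tool_rot: [1.229, 2.891, 0.0]
wrist_force: [-0.1, 0.1, -0.9]
finger_gap: 0.0093
gripper_force: 49.6
```

Call:
{"method": "step_arm", "body": {
  "moves": "0 0 0.0015 0 0 0;0 0 0.001 0 0 0;0 0 0 0 0 0;0 0 0 0 0 0"
}}

```text
clock: 24.85
eef_pos: [0.5659, 0.0056, 0.1557]
tool_rot: [1.228, 2.89, -0.001]
wrist_force: [-2.3, -1.6, 6.2]
finger_gap: 0.0092
gripper_force: 50.8
```

Contact: it rests on the peg. I release and move up.

Call:
{"method": "step_arm", "body": {
  "moves": "0 0 0 0 0 0;0 0 0 0 0 0;0 0 0 0 0 0;0 0 0 0 0 0;0 0 0 0 0 0;0 0 0 0 0 0",
  "grip": 40
}}

```text
clock: 25.45
eef_pos: [0.5651, 0.0061, 0.1536]
tool_rot: [-1.228, -2.891, 0.0]
wrist_force: [0.3, -0.0, -0.4]
finger_gap: 0.0341
gripper_force: 0.0
```

Call:
{"method": "step_arm", "body": {
  "moves": "0 0 -0.02 0 0 0;0 0 -0.035 0 0 0;0 0 -0.04 0 0 0;0 0 -0.02 0 0 0;0 0 0 0 0 0;0 0 0 0 0 0"
}}

```text
clock: 26.05
eef_pos: [0.5651, 0.0061, 0.2687]
tool_rot: [1.228, 2.891, 0.0]
wrist_force: [-1.0, -0.5, -0.9]
finger_gap: 0.0341
gripper_force: 0.0
```

Run:
```python
from h import *
plan((.445,-.321,.2),2.81)
plan((.587,-.337,.2),.27)
cv2.imwrite('pics/s8.png',cv2.resize(optics.grab_frame('side')[170:350,240:480],(800,600),interpolation=cv2.INTER_CUBIC))
```

```text
pos [0.5651 0.0061 0.2687] tool y 0.767 q6 -0.88 rz options [np.float64(1.099), np.float64(-2.043), np.float64(4.24)]
 after rz 1.099 shift [-0.3484 -0.0071  0.0687] | 0.355
 after rz -2.043 shift [0.3484 0.0071 0.0687] | 0.355
pos [0.5651 0.0061 0.2687] tool y 0.767 q6 -0.88 rz options [np.float64(0.497), np.float64(-2.644), np.float64(3.639)]
 after rz 0.497 shift [-0.3365 -0.0704  0.0687] | 0.351
 after rz -2.644 shift [0.3365 0.0704 0.0687] | 0.351
```

View pics/s8.png

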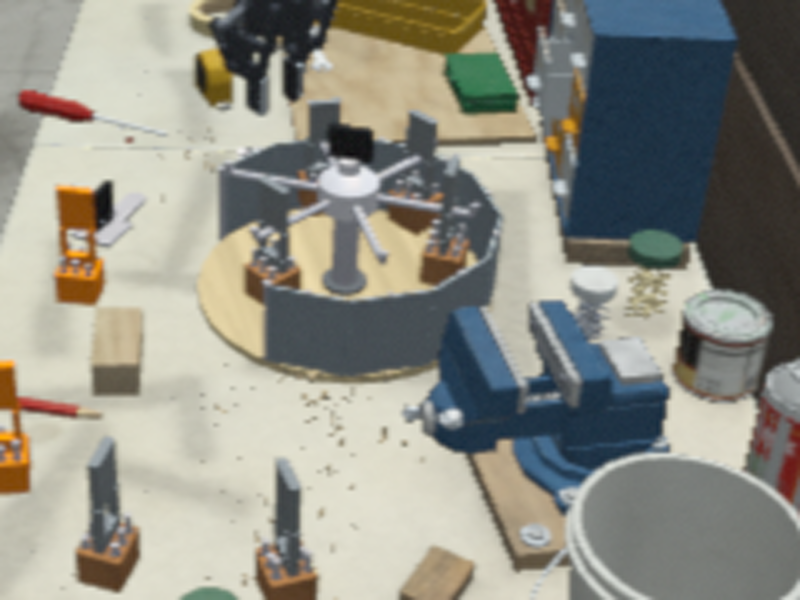

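Second caddy hangs on hook 4 at (270,240). Now the one at (.445,−.321).

Call:
{"method": "step_arm", "body": {
  "moves": "0 0 0 0 0 0.1374;0 0 0 0 0 0.1374;0 0 0 0 0 0.1374;0 0 0 0 0 0.1374;0 0 0 0 0 0.1374;0 0 0 0 0 0.1374;0 0 0 0 0 0.1374;0 0 0 0 0 0.1374",
  "grip": 60
}}

```text
clock: 26.9
eef_pos: [0.5637, 0.0062, 0.2658]
tool_rot: [-2.56, -1.815, 0.006]
wrist_force: [0.2, 0.4, -0.0]
finger_gap: 0.0511
gripper_force: 0.0
```

Call:
{"method": "step_arm", "body": {
  "moves": "-0.0387 -0.0008 0.006 0 0 0;-0.0387 -0.0008 0.006 0 0 0;-0.0387 -0.0008 0.006 0 0 0;-0.0387 -0.0008 0.006 0 0 0;-0.0387 -0.0008 0.006 0 0 0;-0.0387 -0.0008 0.006 0 0 0;-0.0387 -0.0008 0.006 0 0 0;-0.0387 -0.0008 0.006 0 0 0"
}}

```text
clock: 27.7
eef_pos: [0.4562, -0.2849, 0.2179]
tool_rot: [-2.554, -1.821, 0.002]
wrist_force: [1.3, 0.0, 0.2]
finger_gap: 0.051
gripper_force: 0.0
```

Call:
{"method": "step_arm", "body": {
  "moves": "-0.0387 -0.0008 0.005 0 0 0;0 0 0 0 0 0;0 0 0 0 0 0"
}}

```text
clock: 28.0
eef_pos: [0.4434, -0.3204, 0.2134]
tool_rot: [-2.556, -1.818, 0.001]
wrist_force: [0.2, -0.4, -0.3]
finger_gap: 0.0511
gripper_force: 0.0
```

Run:
```python
from h import *
f=refine((.445,-.321),2.81)
plan((f[0],f[1],.112),f[2])
```

```text
refined [ 0.446 -0.319  2.832  0.929]
pos [ 0.4445 -0.3196  0.2144] tool y -0.332 q6 -0.42 rz options [np.float64(-0.022), np.float64(3.12), np.float64(-3.164)]
 after rz -0.022 shift [0.0005 0.0011 0.1024] | 0.102
 after rz 3.12 shift [-0.0005 -0.0011  0.1024] | 0.102
```

Call:
{"method": "step_arm", "body": {
  "moves": "0 0.001 0.035 0 0 -0.022;0 0 0.035 0 0 0;0 0 0.022 0 0 0;0 0 0.01 0 0 0;0 0 0 0 0 0"
}}

```text
clock: 28.6
eef_pos: [0.4452, -0.3192, 0.1121]
tool_rot: [-2.533, -1.852, 0.001]
wrist_force: [0.2, 0.9, 1.4]
finger_gap: 0.0514
gripper_force: 0.0
```

Call:
{"method": "step_arm", "body": {
  "moves": "0 0 0 0 0 0;0 0 0 0 0 0;0 0 0 0 0 0;0 0 0 0 0 0;0 0 0 0 0 0;0 0 0 0 0 0;0 0 0 0 0 0;0 0 0 0 0 0",
  "grip": 0,
  "force": 50
}}

```text
clock: 29.4
eef_pos: [0.4467, -0.3218, 0.1154]
tool_rot: [2.536, 1.85, 0.001]
wrist_force: [0.1, 2.3, 6.5]
finger_gap: 0.0091
gripper_force: 54.2
```

Call:
{"method": "step_arm", "body": {
  "moves": "0 0 -0.02 0 0 0;0 0 -0.04 0 0 0;0 0 -0.04 0 0 -0.031;0 0 -0.04 0 0 0;0 0 -0.04 0 0 0;0 0 -0.007 0 0 0;0 0 0 0 0 0;0 0 0 0 0 0"
}}

```text
clock: 30.2
eef_pos: [0.4448, -0.3205, 0.2984]
tool_rot: [-2.506, -1.889, 0.001]
wrist_force: [0.8, 0.1, -2.5]
finger_gap: 0.0091
gripper_force: 53.3
```

Run:
```python
from h import *
plan(pol(.17,164,.3),np.radians(164))
```

```text
pos [ 0.4448 -0.3205  0.2984] tool y -0.279 q6 -0.47 rz options [np.float64(0.0), np.float64(-3.141), np.float64(3.142)]
 after rz 0.0 shift [ 0.4347 -0.0948 -0.0016] | 0.445
 after rz -3.141 shift [-0.4347  0.0948 -0.0016] | 0.445
```

Call:
{"method": "step_arm", "body": {
  "moves": "0.03 -0.0079 0 0 0 0;0.0362 -0.0079 0 0 0 0;0.0362 -0.0079 0 0 0 0;0.0362 -0.0079 0 0 0 0;0.0362 -0.0079 0 0 0 0;0.0362 -0.0079 0 0 0 0;0.0362 -0.0079 0 0 0 0;0.0362 -0.0079 0 0 0 0"
}}

```text
clock: 31.0
eef_pos: [0.4613, -0.0296, 0.2974]
tool_rot: [-2.506, -1.888, 0.006]
wrist_force: [-0.1, 0.3, -1.3]
finger_gap: 0.0092
gripper_force: 53.3
```

Call:
{"method": "step_arm", "body": {
  "moves": "0.0362 -0.0079 0 0 0 0;0.0362 -0.0079 0 0 0 0;0.0362 -0.0079 0 0 0 0;0.0362 -0.0079 0 0 0 0;0.0065 0 0 0 0 0;0 0 0 0 0 0;0 0 0 0 0 0"
}}

```text
clock: 31.7
eef_pos: [0.4736, 0.1219, 0.2989]
tool_rot: [-2.508, -1.89, 0.006]
wrist_force: [-0.0, 0.5, -1.6]
finger_gap: 0.009
gripper_force: 53.2
```

Run:
```python
from h import *
plan(pol(.17,164,.173),np.radians(164))
a=hookfit(['wrist'],164); print(a)
```

```text
pos [0.4736 0.1219 0.2989] tool y -0.279 q6 0.39 rz options [np.float64(0.0), np.float64(-3.142), np.float64(3.142)]
 after rz 0.0 shift [ 0.0016 -0.0004  0.1259] | 0.126
 after rz -3.142 shift [-0.0016  0.0004  0.1259] | 0.126
hook detections [105. 165. 225. 345. 286.  45.] resid [1.  1.3 1.  1.1 1.7 1.2]
165.1854751091454
```

Call:
{"method": "step_arm", "body": {
  "moves": "0 0 0.04 0 0 0;0 0 0.04 0 0 0;0 0 0.036 0 0 0;0 0 0.01 0 0 0;0 0 0 0 0 0;0 0 0 0 0 0"
}}

```text
clock: 32.4
eef_pos: [0.4758, 0.1224, 0.1766]
tool_rot: [2.508, 1.889, 0.004]
wrist_force: [-0.3, 0.5, -0.8]
finger_gap: 0.0092
gripper_force: 53.1
```

Call:
{"method": "step_arm", "body": {
  "moves": "0 0.015 0 0 0 0;0 0.015 0 0 0 0;0 0.015 0 0 0 0;0 0.015 0 0 0 0;0 0.01 0 0 0 0;0 0 0 0 0 0;0 0 0 0 0 0"
}}

```text
clock: 33.1
eef_pos: [0.5421, 0.1034, 0.175]
tool_rot: [-2.509, -1.89, -0.0]
wrist_force: [-0.7, -0.0, -1.7]
finger_gap: 0.0091
gripper_force: 53.2
```

Call:
{"method": "step_arm", "body": {
  "moves": "0 -0.001 0.006 0 0 0;0 0 0.005 0 0 0;0 0 0.003 0 0 0;0 0 0.002 0 0 0;0 0 0 0 0 0;0 0 0 0 0 0"
}}

```text
clock: 33.7
eef_pos: [0.5408, 0.1038, 0.1588]
tool_rot: [2.508, 1.891, 0.001]
wrist_force: [0.2, -0.5, -0.9]
finger_gap: 0.0089
gripper_force: 53.2
```

Call:
{"method": "step_arm", "body": {
  "moves": "0 0 0.002 0 0 0;0 0 0.0015 0 0 0;0 0 0 0 0 0;0 0 0 0 0 0"
}}

```text
clock: 34.1
eef_pos: [0.5413, 0.104, 0.158]
tool_rot: [2.508, 1.891, 0.001]
wrist_force: [-4.7, -0.7, 9.5]
finger_gap: 0.0092
gripper_force: 55.1
```

Call:
{"method": "step_arm", "body": {
  "moves": "0 0 0 0 0 0;0 0 0 0 0 0;0 0 0 0 0 0;0 0 0 0 0 0;0 0 -0.02 0 0 0;0 0 -0.035 0 0 0;0 0 -0.04 0 0 0;0 0 -0.02 0 0 0",
  "grip": 40
}}

```text
clock: 34.9
eef_pos: [0.5424, 0.1039, 0.2741]
tool_rot: [2.506, 1.889, 0.007]
wrist_force: [-0.2, -0.4, 0.6]
finger_gap: 0.0341
gripper_force: 0.0
```

Call:
{"method": "step_arm", "body": {
  "moves": "0 0.033 0 0 0 0;0 0.033 0 0 0 -0.131;0 0 0 0 0 -0.131;0 0 0 0 0 -0.131;0 0 0 0 0 -0.131;0 0 0 0 0 -0.131;0 0 0 0 0 -0.131;0 0 0 0 0 -0.131"
}}

```text
clock: 35.7
eef_pos: [0.6041, 0.0856, 0.2697]
tool_rot: [-1.405, -2.809, 0.001]
wrist_force: [0.3, -0.6, -0.5]
finger_gap: 0.0341
gripper_force: 0.0
```

Call:
{"method": "step_arm", "body": {
  "moves": "0 0 0 0 0 -0.131;0 0 0 0 0 -0.131;0 0 0 0 0 -0.131;0 0 0 0 0 -0.131;0 0 0 0 0 -0.13;0 0 0 0 0 0;0 0 0 0 0 0"
}}

```text
clock: 36.4
eef_pos: [0.6041, 0.0856, 0.27]
tool_rot: [-0.441, -3.11, 0.0]
wrist_force: [-0.4, 0.3, -0.2]
finger_gap: 0.0343
gripper_force: 0.0
```

Run:
```python
from h import *
print(hookfit(['wrist'],164.3))
plan((*C,.19),np.radians(74.4))
T=campose('wrist');print([(np.round(w(T,d['at']),4),round(d['confidence'],2)) for d in optics.tip_of('wrist','turn_bar')])
```

```text
hook detections [225. 105. 345. 166.  45. 284.] resid [ 1.   0.4  1.1  1.7  0.3 -0.1]
165.00157554167478
pos [0.6041 0.0856 0.2701] tool y 1.29 q6 -1.26 rz options [np.float64(-0.008), np.float64(3.133), np.float64(-3.15)]
 after rz -0.008 shift [-0.0341  0.0003  0.0801] | 0.087
 after rz 3.133 shift [ 0.0341 -0.0003  0.0801] | 0.087
[(array([0.6387, 0.0786, 0.1837]), 0.78)]
```

Call:
{"method": "step_arm", "body": {
  "moves": "-0.017 0.001 0.02 0 0 -0.005;-0.0175 0 0.02 0 0 0;0 0 0.025 0 0 0;0 0 0.013 0 0 0;0 0 0 0 0 0;0 0 0 0 0 0"
}}

```text
clock: 37.15
eef_pos: [0.6376, 0.0773, 0.1927]
tool_rot: [0.429, 3.112, 0.0]
wrist_force: [-0.1, -0.3, 0.5]
finger_gap: 0.0339
gripper_force: 0.0
```

Call:
{"method": "step_arm", "body": {
  "moves": "0 0 0 0 0 0;0 0 0 0 0 0;0 0 0 0 0 0;0 0 0 0 0 0;0 0 0 0 0 0;0 0 0 0 0 0",
  "grip": 0,
  "force": 60
}}

```text
clock: 37.75
eef_pos: [0.6383, 0.0761, 0.1946]
tool_rot: [0.429, 3.11, -0.003]
wrist_force: [-3.2, -4.9, 5.8]
finger_gap: 0.0106
gripper_force: 61.0
```

Call:
{"method": "step_arm", "body": {
  "moves": "0 0 0 0 0 0.06;0 0 0 0 0 0.1;0 0 0 0 0 0.12;0 0 0 0 0 0.12;0 0 0 0 0 0.12;0 0 0 0 0 0.12;0 0 0 0 0 0.12;0 0 0 0 0 0.12"
}}

```text
clock: 38.55
eef_pos: [0.6375, 0.0751, 0.1946]
tool_rot: [1.718, 2.628, -0.006]
wrist_force: [-5.5, -6.2, 7.9]
finger_gap: 0.0106
gripper_force: 61.2
```

Call:
{"method": "step_arm", "body": {
  "moves": "0 0 0 0 0 0.12;0 0 0 0 0 0.12;0 0 0 0 0 0.12;0 0 0 0 0 0.12;0 0 0 0 0 0.12;0 0 0 0 0 0.091;0 0 0 0 0 0;0 0 0 0 0 0"
}}

```text
clock: 39.35
eef_pos: [0.6364, 0.075, 0.1946]
tool_rot: [2.503, 1.896, -0.008]
wrist_force: [-9.1, -8.0, 9.2]
finger_gap: 0.0104
gripper_force: 61.5
```

Call:
{"method": "step_arm", "body": {
  "moves": "0 0 0 0 0 0;0 0 0 0 0 0;0 0 0 0 0 0;0 0 0 0 0 0;0 0 -0.02 0 0 0;0 0 -0.03 0 0 0;0 0 -0.03 0 0 0;0 0 0 0 0 0",
  "grip": 40,
  "force": 50
}}

```text
clock: 40.15
eef_pos: [0.6408, 0.0776, 0.2785]
tool_rot: [2.499, 1.894, 0.014]
wrist_force: [0.5, 0.2, 0.8]
finger_gap: 0.0344
gripper_force: 0.0
```

Run:
```python
from h import *
print(hookfit(['wrist','side','top'],194.5))
plan((.587,-.337,.21),.27)
```

```text
hook detections [197.  73. 316.  16. 135. 255. 314. 194. 256. 135.  73.  77. 254. 135.
 312.] resid [ 2.  -1.9  1.4  1.5  0.7  0.1 -0.6 -0.8  1.4  0.7 -1.7  2.4 -0.9  0.4
 -2.7]
194.94945431112683
pos [0.6365 0.0772 0.27  ] tool y -0.274 q6 0.29 rz options [np.float64(-0.544), np.float64(2.598), np.float64(-3.686)]
 after rz -0.544 shift [-0.386  -0.1582  0.06  ] | 0.421
 after rz 2.598 shift [0.386  0.1582 0.06  ] | 0.421
```

Call:
{"method": "step_arm", "body": {
  "moves": "0 0 0 0 0 -0.136;0 0 0 0 0 -0.136;0 0 0 0 0 -0.136;0 0 0 0 0 -0.136;-0.0351 -0.0144 0 0 0 0;-0.0351 -0.0144 0 0 0 0;-0.0351 -0.0144 0 0 0 0;-0.0351 -0.0144 0 0 0 0"
}}

```text
clock: 41.25
eef_pos: [0.6186, -0.0745, 0.2706]
tool_rot: [-1.9, -2.499, 0.002]
wrist_force: [-0.2, -0.9, -0.1]
finger_gap: 0.0345
gripper_force: 0.0
```

Call:
{"method": "step_arm", "body": {
  "moves": "-0.0351 -0.0144 0 0 0 0;-0.0351 -0.0144 0 0 0 0;-0.0351 -0.0144 0 0 0 0;-0.0351 -0.0144 0 0 0 0;-0.0351 -0.0144 0 0 0 0;-0.0351 -0.0144 0 0 0 0;-0.0351 -0.0144 0 0 0 0;0 0 0 0 0 0"
}}

```text
clock: 42.05
eef_pos: [0.5861, -0.3418, 0.2704]
tool_rot: [-1.908, -2.494, 0.003]
wrist_force: [1.1, 0.4, -0.4]
finger_gap: 0.0341
gripper_force: 0.0
```

Call:
{"method": "step_arm", "body": {
  "moves": "0 0 0.03 0 0 0;0 0 0.03 0 0 0;0 0 0 0 0 0;0 0 0 0 0 0",
  "grip": 60
}}

```text
clock: 42.45
eef_pos: [0.5873, -0.3361, 0.2107]
tool_rot: [-1.9, -2.498, -0.0]
wrist_force: [-0.2, 0.3, 0.2]
finger_gap: 0.0515
gripper_force: 0.0
```

Run:
```python
from h import *
f=refine((.587,-.337),.27)
plan((f[0],f[1],.112),f[2])
```

```text
refined [ 0.588 -0.336  0.352  0.938]
pos [ 0.5889 -0.3373  0.214 ] tool y 0.271 q6 -0.89 rz options [np.float64(-0.082), np.float64(3.06), np.float64(-3.223)]
 after rz -0.082 shift [ 0.0018 -0.0004  0.102 ] | 0.102
 after rz 3.06 shift [-0.0018  0.0004  0.102 ] | 0.102
```

Call:
{"method": "step_arm", "body": {
  "moves": "0.001 0 0.035 0 0 -0.06;0 0 0.035 0 0 0;0 0 0.022 0 0 0;0 0 0.01 0 0 0;0 0 0 0 0 0"
}}

```text
clock: 43.05
eef_pos: [0.5877, -0.336, 0.1101]
tool_rot: [-1.826, -2.556, -0.0]
wrist_force: [-0.0, -0.3, 0.5]
finger_gap: 0.0513
gripper_force: 0.0
```

Call:
{"method": "step_arm", "body": {
  "moves": "0 0 0 0 0 0;0 0 0 0 0 0;0 0 0 0 0 0;0 0 0 0 0 0;0 0 0 0 0 0;0 0 0 0 0 0;0 0 0 0 0 0;0 0 0 0 0 0",
  "grip": 0,
  "force": 50
}}

```text
clock: 43.85
eef_pos: [0.5889, -0.3371, 0.1126]
tool_rot: [1.824, 2.553, -0.0]
wrist_force: [-0.2, -0.2, 6.7]
finger_gap: 0.0092
gripper_force: 50.5
```

Call:
{"method": "step_arm", "body": {
  "moves": "0 0 -0.02 0 0 0;0 0 -0.04 0 0 0;0 0 -0.04 0 0 0.073;0 0 -0.04 0 0 0;0 0 -0.04 0 0 0;0 0 -0.007 0 0 0;0 0 0 0 0 0;0 0 0 0 0 0"
}}

```text
clock: 44.65
eef_pos: [0.5867, -0.3355, 0.2946]
tool_rot: [-1.916, -2.484, 0.0]
wrist_force: [-0.4, 0.1, -2.5]
finger_gap: 0.0092
gripper_force: 49.5
```

Run:
```python
from h import *
plan((.51,-.04,.3),np.radians(194.8))
plan(pol(.17,194.8,.3),np.radians(194.8))
```

```text
pos [ 0.5867 -0.3355  0.2946] tool y 0.257 q6 -0.88 rz options [np.float64(-0.001), np.float64(3.14), np.float64(-3.143)]
 after rz -0.001 shift [ 0.3053  0.0014 -0.0054] | 0.305
 after rz 3.14 shift [-0.3053 -0.0014 -0.0054] | 0.305
pos [ 0.5867 -0.3355  0.2946] tool y 0.257 q6 -0.88 rz options [np.float64(-0.001), np.float64(3.14), np.float64(-3.143)]
 after rz -0.001 shift [ 0.3857 -0.016  -0.0054] | 0.386
 after rz 3.14 shift [-0.3857  0.016  -0.0054] | 0.386
```

Call:
{"method": "step_arm", "body": {
  "moves": "0.0351 -0.0015 -0.005 0 0 0;0.0351 -0.0015 0 0 0 0;0.0351 -0.0015 0 0 0 0;0.0351 -0.0015 0 0 0 0;0.0351 -0.0015 0 0 0 0;0.0351 -0.0015 0 0 0 0;0.0351 -0.0015 0 0 0 0;0.0351 -0.0015 0 0 0 0"
}}

```text
clock: 45.45
eef_pos: [0.5024, -0.066, 0.2985]
tool_rot: [-1.915, -2.483, 0.004]
wrist_force: [1.3, -0.0, -0.9]
finger_gap: 0.0094
gripper_force: 49.5
```

Call:
{"method": "step_arm", "body": {
  "moves": "0.0351 -0.0015 0 0 0 0;0.0351 -0.0015 0 0 0 0;0.0345 -0.001 0 0 0 0;0 0 0 0 0 0;0 0 0 0 0 0;0 0 0 0 0 0"
}}

```text
clock: 46.05
eef_pos: [0.4737, 0.0319, 0.3006]
tool_rot: [-1.918, -2.486, 0.003]
wrist_force: [-0.3, -0.2, -1.2]
finger_gap: 0.0093
gripper_force: 49.5
```

Run:
```python
from h import *
a=hookfit(['wrist'],194.8); print(a)
T=campose('wrist'); im=optics.grab_frame('wrist'); 
for k in range(6):
    for rr in (.03,.1,.121):
        cv2.circle(im,tuple(int(x) for x in proj('wrist',T,pol(rr,194.8+60*k,.12))),2,(0,255,0),-1)
cv2.imwrite('pics/w9.png',im)
plan(pol(.17,194.8,.173),np.radians(194.8))
```

```text
hook detections [ 15. 134.  73. 254. 195.] resid [ 0.3 -0.8 -1.4 -1.2 -0. ]
194.00954438141096
pos [0.4743 0.0316 0.3017] tool y 0.255 q6 -0.34 rz options [np.float64(-0.003), np.float64(3.139), np.float64(-3.145)]
 after rz -0.003 shift [ 0.0021 -0.0012  0.1287] | 0.129
 after rz 3.139 shift [-0.0021  0.0012  0.1287] | 0.129
```

View pics/w9.png

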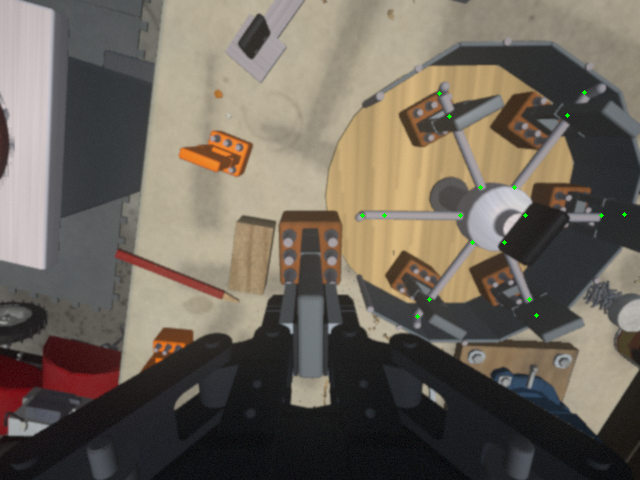

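Peg 5 at (360,215) lies exactly on the predicted points, and the other five hooks are all filled. Insert, shifted +2 mm along tool x.

Call:
{"method": "step_arm", "body": {
  "moves": "0.002 -0.001 0.04 0 0 0;0 0 0.04 0 0 0;0 0 0.038 0 0 0;0 0 0.01 0 0 0;0 0 0 0 0 0;0 0 0 0 0 0"
}}

```text
clock: 46.8
eef_pos: [0.4743, 0.0338, 0.1761]
tool_rot: [1.918, 2.485, 0.003]
wrist_force: [-0.3, -0.6, -1.1]
finger_gap: 0.0093
gripper_force: 49.5
```

Call:
{"method": "step_arm", "body": {
  "moves": "0 0.015 0 0 0 0;0 0.015 0 0 0 0;0 0.015 0 0 0 0;0 0.015 0 0 0 0;0 0.01 0 0 0 0;0 0 0 0 0 0;0 0 0 0 0 0"
}}

```text
clock: 47.5
eef_pos: [0.541, 0.0519, 0.1755]
tool_rot: [1.918, 2.487, 0.001]
wrist_force: [0.2, 0.1, -1.6]
finger_gap: 0.0095
gripper_force: 49.6
```

Call:
{"method": "step_arm", "body": {
  "moves": "0 -0.001 0.006 0 0 0;0 0 0.005 0 0 0;0 0 0.003 0 0 0;0 0 0.002 0 0 0;0 0 0 0 0 0;0 0 0 0 0 0"
}}

```text
clock: 48.1
eef_pos: [0.5395, 0.0517, 0.1583]
tool_rot: [-1.918, -2.488, 0.0]
wrist_force: [-0.3, -0.6, -0.7]
finger_gap: 0.0092
gripper_force: 49.6
```

Call:
{"method": "step_arm", "body": {
  "moves": "0 0 0.002 0 0 0;0 0 0.0015 0 0 0;0 0 0 0 0 0;0 0 0 0 0 0"
}}

```text
clock: 48.5
eef_pos: [0.5398, 0.0517, 0.1554]
tool_rot: [1.918, 2.487, 0.001]
wrist_force: [-0.9, 1.1, 1.5]
finger_gap: 0.0092
gripper_force: 50.2
```

Call:
{"method": "step_arm", "body": {
  "moves": "0 0 0.001 0 0 0;0 0 0 0 0 0"
}}

```text
clock: 48.7
eef_pos: [0.5399, 0.0517, 0.1552]
tool_rot: [1.918, 2.488, 0.0]
wrist_force: [-3.0, -0.0, 7.3]
finger_gap: 0.0094
gripper_force: 50.9
```

Call:
{"method": "step_arm", "body": {
  "moves": "0 0 0 0 0 0;0 0 0 0 0 0;0 0 0 0 0 0;0 0 0 0 0 0;0 0 -0.02 0 0 0;0 0 -0.035 0 0 0;0 0 -0.04 0 0 0;0 0 -0.02 0 0 0",
  "grip": 40
}}

```text
clock: 49.5
eef_pos: [0.5411, 0.0517, 0.2727]
tool_rot: [1.916, 2.484, 0.005]
wrist_force: [0.2, 0.5, 0.3]
finger_gap: 0.0341
gripper_force: 0.0
```

Run:
```python
from h import *
plan((.43,.17,.25),-.426)
```

```text
pos [0.5411 0.0517 0.2727] tool y 0.257 q6 -0.29 rz options [np.float64(0.683), np.float64(-2.459), np.float64(3.825)]
 after rz 0.683 shift [ 0.0618 -0.1501  0.0227] | 0.164
 after rz -2.459 shift [-0.0618  0.1501  0.0227] | 0.164
```

Call:
{"method": "step_arm", "body": {
  "moves": "0 0 0 0 0 0.1366;0 0 0 0 0 0.1366;0 0 0 0 0 0.1366;0 0 0 0 0 0.1366;0 0 0 0 0 0.1366;0.0155 -0.0375 0.005 0 0 0;0.0155 -0.0375 0.005 0 0 0;0.0155 -0.0375 0.005 0 0 0",
  "grip": 60
}}

```text
clock: 50.3
eef_pos: [0.4553, 0.1412, 0.2534]
tool_rot: [-2.642, -1.7, 0.0]
wrist_force: [0.3, 0.8, 0.1]
finger_gap: 0.0512
gripper_force: 0.0
```

Call:
{"method": "step_arm", "body": {
  "moves": "0.0155 -0.0375 0.005 0 0 0;0 0 0 0 0 0;0 0 0 0 0 0"
}}

```text
clock: 50.6
eef_pos: [0.4281, 0.1706, 0.2487]
tool_rot: [2.639, 1.704, 0.0]
wrist_force: [-0.1, -0.8, 0.5]
finger_gap: 0.0508
gripper_force: 0.0
```

Run:
```python
from h import *
T=campose('wrist'); im=optics.grab_frame('wrist')
d=optics.cut_out('wrist','gauge'); print([round(x['confidence'],2) for x in d])
t=optics.tip_of('wrist','gauge'); g=w(T,t[0]['at']); print('tip',np.round(g,4))
f=fit([('wrist',T,d[0]['pixels'])],GAU,g[0],g[1],2*np.pi); print('gauge',np.round(f,4))
s=sil('wrist',T,GAU,*f[:3],2)
b=optics.cut_out('wrist','slot_block')
fb=(.547,.305,.026)
if b:
    m=b[0]['pixels']; print('blk',b[0]['confidence'],m.sum()); fb=fit([('wrist',T,m)],SLB,.547,.305,np.pi); print(np.round(fb,4), [np.round(w(T,x['at']),4) for x in optics.tip_of('wrist','slot_mouth')])
s2=sil('wrist',T,SLB,*fb[:3],2)
for q in(s,s2):
    cn,_=cv2.findContours(q,0,1); cv2.drawContours(im,cn,-1,(0,255,0),1)
cv2.imwrite('pics/w10.png',im)
n='top';optics.grab_frame(n);T=campose(n)
b=optics.cut_out(n,'slot_block')
if b: print('top',np.round(fit([(n,T,b[0]['pixels'])],SLB,.547,.305,np.pi),4))
plan((f[0],f[1],.042),f[2]+np.pi/2)
```

```text
[0.74, 0.25]
tip [0.3762 0.1834 0.0041]
gauge [0.3763 0.1816 1.1438 0.9586]
blk 0.72 4720
[0.5502 0.3047 0.0569 0.9756] [array([ 0.5157,  0.3036, -0.0007]), array([0.5397, 0.051 , 0.1184])]
top [0.5475 0.3054 0.0537 0.9474]
pos [0.4292 0.1695 0.2489] tool y -0.428 q6 0.65 rz options [np.float64(-0.001), np.float64(3.141), np.float64(-3.142)]
 after rz -0.001 shift [-0.011  -0.0532  0.2069] | 0.214
 after rz 3.141 shift [0.011  0.0532 0.2069] | 0.214
```

View pics/w10.png

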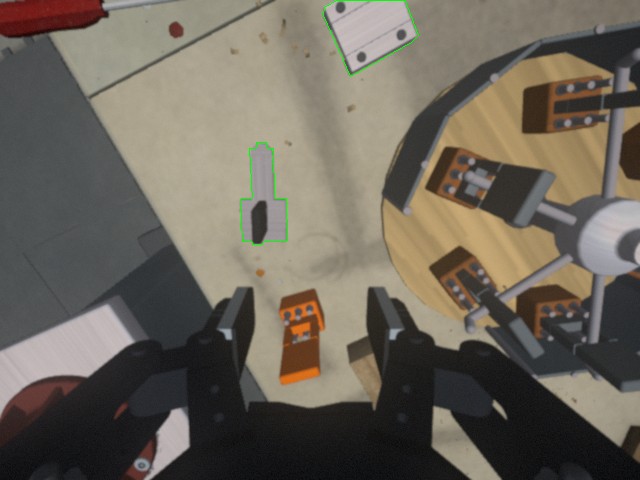

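The gauge was indeed knocked: it's now at pixel (262,205), (.376,.182). The outline fits both the gauge and the block at (370,35). I grasp it by the fin.

Call:
{"method": "step_arm", "body": {
  "moves": "-0.0055 -0.0266 0.03 0 0 0;-0.0055 -0.0266 0.035 0 0 0;0 0 0.04 0 0 0;0 0 0.04 0 0 0;0 0 0.035 0 0 0;0 0 0.02 0 0 0;0 0 0.006 0 0 0;0 0 0 0 0 0"
}}

```text
clock: 51.75
eef_pos: [0.3752, 0.1818, 0.0422]
tool_rot: [-2.641, -1.7, 0.003]
wrist_force: [-0.4, 0.2, -0.1]
finger_gap: 0.051
gripper_force: 0.0
```

Call:
{"method": "step_arm", "body": {
  "moves": "0 0 0 0 0 0;0 0 0 0 0 0;0 0 0 0 0 0;0 0 0 0 0 0;0 0 0 0 0 0;0 0 0 0 0 0;0 0 0 0 0 0;0 0 0 0 0 0",
  "grip": 0,
  "force": 50
}}

```text
clock: 52.55
eef_pos: [0.3769, 0.1825, 0.0442]
tool_rot: [2.64, 1.701, 0.004]
wrist_force: [-0.3, -0.7, 5.6]
finger_gap: 0.009
gripper_force: 49.8
```

Call:
{"method": "step_arm", "body": {
  "moves": "0 0 -0.01 0 0 0;0 0 -0.02 0 0 0;0 0 -0.03 0 0 0;0 0 0 0 0 0;0 0 0 0 0 0"
}}

```text
clock: 53.05
eef_pos: [0.3757, 0.1823, 0.1033]
tool_rot: [2.64, 1.702, 0.002]
wrist_force: [0.6, -0.4, -2.3]
finger_gap: 0.0093
gripper_force: 48.9
```

Run:
```python
from h import *
T=campose('wrist'); optics.grab_frame('wrist')
b=optics.cut_out('wrist','slot_block'); 
if b and b[0]['confidence']>.3: print(np.round(fit([('wrist',T,b[0]['pixels'])],SLB,.547,.305,np.pi),4),b[0]['pixels'].sum())
plan((.415,.299,.11),.05+np.pi/2)
print(r.get_obs()['qpos'],r.get_obs()['finger_gap'])
```

```text
[0.5498 0.3062 0.0844 0.9413] 189
pos [0.3742 0.1818 0.1016] tool y -0.426 q6 0.71 rz options [np.float64(1.095), np.float64(-2.047), np.float64(4.236)]
 after rz 1.095 shift [ 0.0466 -0.115  -0.0084] | 0.124
 after rz -2.047 shift [-0.0466  0.115  -0.0084] | 0.124
[ 2.83186070e-01 -4.42523721e-02  2.20041994e+00  9.22192388e-06
  9.88067524e-01  7.09146064e-01] 0.00898962812890117
```

Call:
{"method": "step_arm", "body": {
  "moves": "0 0 0 0 0 0.1369;0 0 0 0 0 0.1369;0 0 0 0 0 0.1369;0 0 0 0 0 0.1369;0 0 0 0 0 0.1369;0 0 0 0 0 0.1369;0 0 0 0 0 0.1369;0 0 0 0 0 0.1369"
}}

```text
clock: 53.95
eef_pos: [0.3739, 0.1817, 0.101]
tool_rot: [3.14, 0.069, -0.006]
wrist_force: [0.2, 0.5, -2.0]
finger_gap: 0.0094
gripper_force: 48.8
```

Call:
{"method": "step_arm", "body": {
  "moves": "0.0117 -0.0287 0 0 0 0;0.0117 -0.0287 0 0 0 0;0.0117 -0.0287 0 0 0 0;0.0117 -0.0287 0 0 0 0;0 0 0 0 0 0;0 0 0 0 0 0;0 0 0 0 0 0"
}}

```text
clock: 54.65
eef_pos: [0.415, 0.2979, 0.1012]
tool_rot: [3.139, 0.078, -0.005]
wrist_force: [0.2, -0.9, -1.4]
finger_gap: 0.009
gripper_force: 49.5
```

Run:
```python
from h import *
T=campose('wrist'); im=optics.grab_frame('wrist')
o=r.get_obs(); M=R.from_rotvec(o['tool_rot']).as_matrix(); ya=np.arctan2(M[1,1],M[0,1]);print(o['eef_pos'],'gauge heading from tool',ya+np.pi/2)
b=optics.cut_out('wrist','slot_block'); fb=fit([('wrist',T,b[0]['pixels'])],SLB,.548,.305,np.pi); print(np.round(fb,4))
h=o['eef_pos'][2]-.0435; Gm=[g+[0,0,h] for g in GAU]
d=optics.cut_out('wrist','gauge'); f=fit([('wrist',T,d[0]['pixels'])],Gm,o['eef_pos'][0],o['eef_pos'][1],2*np.pi); print('gauge',d[0]['confidence'],np.round(f,4))
for q in(sil('wrist',T,SLB,*fb[:3],2),sil('wrist',T,Gm,o['eef_pos'][0],o['eef_pos'][1],ya+np.pi/2,2)):
    cn,_=cv2.findContours(q,0,1); cv2.drawContours(im,cn,-1,(0,255,0),1)
cv2.imwrite('pics/w11.png',im)
```

```text
[0.41524552 0.29786248 0.10154578] gauge heading from tool 0.04898941761528741
[0.5502 0.3048 0.0527 0.9783]
gauge 0.86 [0.4156 0.2977 0.0441 0.7613]
```

View pics/w11.png

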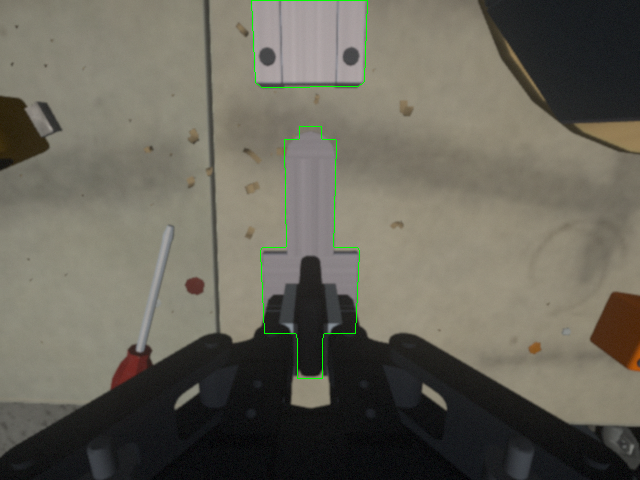

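Gauge and block outlines fit and are in line. I lower to about 1.5 mm above the bench and slide in.

Call:
{"method": "step_arm", "body": {
  "moves": "0 0 0.025 0 0 0;0 0 0.02 0 0 0;0 0 0.009 0 0 0;0 0 0.002 0 0 0;0 0 0 0 0 0;0 0 0 0 0 0"
}}

```text
clock: 55.4
eef_pos: [0.4175, 0.2995, 0.0479]
tool_rot: [-3.14, -0.078, -0.003]
wrist_force: [0.2, 0.7, -1.2]
finger_gap: 0.0091
gripper_force: 49.4
```

```bash
python3 -c "
from h import *
plan((.498,.3023,.0445),.053+np.pi/2); print(r.get_obs()['wrist_force'])"
```

```text
pos [0.4175 0.2995 0.0479] tool y -1.521 q6 2.01 rz options [np.float64(-0.004), np.float64(3.138), np.float64(-3.145)]
 after rz -0.004 shift [0.0805 0.0015 0.0034] | 0.081
 after rz 3.138 shift [-0.0805 -0.0015  0.0034] | 0.081
[ 0.17844101  0.72157833 -1.16137608]
```

Call:
{"method": "step_arm", "body": {
  "moves": "0.01 0.0005 0.0015 0 0 -0.004;0.012 0 0 0 0 0;0.012 0 0 0 0 0;0.01 0 0 0 0 0;0 0 0 0 0 0;0 0 0 0 0 0"
}}

```text
clock: 56.0
eef_pos: [0.4608, 0.3009, 0.0452]
tool_rot: [3.14, 0.083, -0.001]
wrist_force: [0.4, 0.4, -2.0]
finger_gap: 0.0092
gripper_force: 49.4
```

Call:
{"method": "step_arm", "body": {
  "moves": "0.01 0 0 0 0 0;0.01 0 0 0 0 0;0.006 0 0 0 0 0;0 0 0 0 0 0;0 0 0 0 0 0"
}}

```text
clock: 56.5
eef_pos: [0.4866, 0.3022, 0.0452]
tool_rot: [3.14, 0.084, -0.001]
wrist_force: [0.1, -1.0, -2.6]
finger_gap: 0.0095
gripper_force: 49.5
```

Call:
{"method": "step_arm", "body": {
  "moves": "0.004 0 0 0 0 0;0.004 0 0 0 0 0;0.002 0 0 0 0 0;0 0 0 0 0 0;0 0 0 0 0 0"
}}

```text
clock: 57.0
eef_pos: [0.4964, 0.3029, 0.0453]
tool_rot: [3.14, 0.084, -0.0]
wrist_force: [-0.4, -0.2, -1.7]
finger_gap: 0.0091
gripper_force: 49.5
```

Call:
{"method": "step_arm", "body": {
  "moves": "0.0015 0 0 0 0 0;0.0015 0 0 0 0 0;0 0 0 0 0 0;0 0 0 0 0 0"
}}

```text
clock: 57.4
eef_pos: [0.4995, 0.303, 0.0453]
tool_rot: [-3.14, -0.084, -0.0]
wrist_force: [-1.0, -0.7, -1.2]
finger_gap: 0.009
gripper_force: 49.5
```

Call:
{"method": "step_arm", "body": {
  "moves": "0.001 0 0 0 0 0;0.001 0 0 0 0 0;0 0 0 0 0 0;0 0 0 0 0 0"
}}

```text
clock: 57.8
eef_pos: [0.5003, 0.303, 0.045]
tool_rot: [3.14, 0.084, -0.004]
wrist_force: [-5.0, -0.4, 0.8]
finger_gap: 0.0092
gripper_force: 49.7
```

Call:
{"method": "step_arm", "body": {
  "moves": "0.0005 0 0 0 0 0;0.0005 0 0 0 0 0;0 0 0 0 0 0;0 0 0 0 0 0"
}}

```text
clock: 58.2
eef_pos: [0.5004, 0.303, 0.045]
tool_rot: [3.14, 0.084, -0.007]
wrist_force: [-6.6, -0.4, 3.4]
finger_gap: 0.0089
gripper_force: 50.1
```

Shoulders meet the block. I lower the last millimetre, release and withdraw upward, then check.

Call:
{"method": "step_arm", "body": {
  "moves": "0 0 0.001 0 0 0;0 0 0.0005 0 0 0;0 0 0 0 0 0"
}}

```text
clock: 58.5
eef_pos: [0.5002, 0.3031, 0.0445]
tool_rot: [3.139, 0.084, -0.008]
wrist_force: [-10.6, -1.6, 9.7]
finger_gap: 0.0093
gripper_force: 51.3
```

Call:
{"method": "step_arm", "body": {
  "moves": "0 0 0 0 0 0;0 0 0 0 0 0;0 0 0 0 0 0;0 0 0 0 0 0;0 0 -0.02 0 0 0;0 0 -0.04 0 0 0;0 0 -0.04 0 0 0;0 0 -0.04 0 0 0",
  "grip": 40
}}

```text
clock: 59.3
eef_pos: [0.5026, 0.303, 0.185]
tool_rot: [3.14, 0.084, 0.0]
wrist_force: [0.3, 0.0, -0.5]
finger_gap: 0.0341
gripper_force: 0.0
```

Call:
{"method": "step_arm", "body": {
  "moves": "-0.03 0 -0.04 0 0 0;-0.03 0 -0.03 0 0 0;-0.03 0 0 0 0 0;0 0 0 0 0 0;0 0 0 0 0 0"
}}

```text
clock: 59.8
eef_pos: [0.4126, 0.2984, 0.2539]
tool_rot: [-3.14, -0.085, -0.002]
wrist_force: [-0.4, -0.7, -0.3]
finger_gap: 0.0341
gripper_force: 0.0
```

```bash
python3 - <<'E'
from h import *
T=campose('wrist'); im=optics.grab_frame('wrist'); cv2.imwrite('pics/w12.png',im)
b=optics.cut_out('wrist','slot_block'); fb=fit([('wrist',T,b[0]['pixels'])],SLB,.549,.305,np.pi); print(np.round(fb,4))
d=optics.cut_out('wrist','gauge'); G=[GAU[0],GAU[3]]; f=fit([('wrist',T,d[0]['pixels'])],G,.5,.303,2*np.pi); print('gauge',round(d[0]['confidence'],2),np.round(f,4))
dx=np.array(f[:2])-fb[:2]; c,s=np.cos(fb[2]),np.sin(fb[2]); print('in block',c*dx[0]+s*dx[1],-s*dx[0]+c*dx[1])
im=optics.grab_frame('side')[170:290,260:420]; cv2.imwrite('pics/s12.png',cv2.resize(im,(640,480),interpolation=cv2.INTER_CUBIC))
E
python3 - <<'E'
import cv2,numpy as np
a=cv2.resize(cv2.imread('pics/w12.png'),(400,300));b=cv2.resize(cv2.imread('pics/s12.png'),(400,300))
cv2.imwrite('pics/c12.png',np.hstack([a,b]))
E
```

```text
[0.5494 0.3046 0.056  0.958 ]
gauge 0.72 [0.4984 0.3026 0.069  0.9657]
in block -0.051007345894991805 0.0008851169021109762
```

View pics/c12.png

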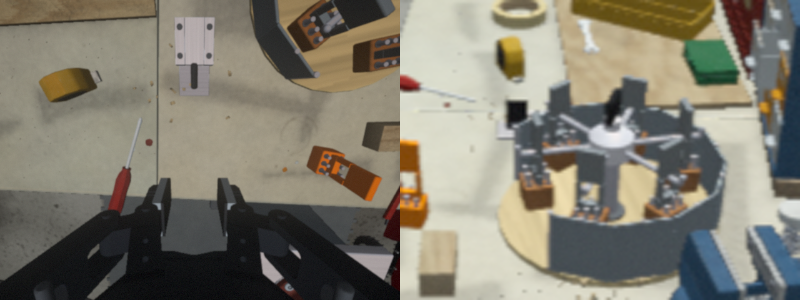

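The gauge is home at (195,75) left (−51.0 mm, 0.9 mm off the middle line). All six pegs of the stand carry upright caddies.

```bash
python3 -c "
from station import sign_off; print(sign_off())"
```

```text
the job is handed in; nothing more can be done
None
```

I hung all four grey caddies on hooks 1, 3, 4 and 5, slid the gauge home in the slot (measured at −51.0 mm and 0.9 mm off the middle line), left the jar, tape measure and pine block alone, and handed the job in; no verdict came back.

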